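# Set the eccentric gate of a clam sizing chute with its gauge

### The arm

A 7-joint arm with a two-finger parallel gripper is mounted at the origin on the work surface. World frame = base frame: x ahead of the robot, y to its left, z up, the work surface at z = 0. Lengths are in mm, angles in rad, forces in N, time in s.
With the tool pointing down it reaches from about 350 to 900 mm from the base axis. Payload 7.2 kg.
Tool frame: the origin (TCP) lies on the centre line of the jaws, within the pads' length; the fingertips stand 17 mm ahead of it and the grasp point (between the pads) lies 2 mm behind it (robot.tip_extent is the distance from the TCP to the fingertips, in mm); z points along the fingers, y is the line along which they close (so a half turn about z gives the same grasp; the last joint's range is limited). The gripper opens to 88 mm and grips with 3 to 60 N. Pads are 20 mm wide; open, the fingers measure 115 mm over their backs; the gripper's body (75 mm by 178 mm) begins 61 mm behind the grasp point.
Start: joints at [-1.339, 0.411, -0.013, 1.596, 0.006, 1.134, -0.082], TCP at [184.59, 597.122, 239.653] pointing down, gripper open.
Joint ranges: [-2.95, 2.95], [-0.29, 1.99], [-1.47, 1.44], [0.14, 2.54], [-1.03, 4.17], [0.13, 1.85], [-2.86, 2.86]. Speed limits (rad/s): [2.39, 2.39, 3.01, 3.01, 3.14, 3.14, 3.14].

### API

Orientations are given as a unit quaternion [x, y, z, w].
In Python, from bench import observe, eyes, ticket, nets, robot gives the robot as it stands.
- The arm moves only by the tool carry_out, never from a script. Its argument "plan" is one flat list of numbers, 6 for each row, row after row: the shift along the world's x, y, z in m, then the turn, a rotation vector about the world's x, y, z in degrees. A call has 1 to 12 rows; each row shifts and turns the commanded pose from where the row before left it; what a row does not reach is not made up. A row lasts 1/10 s, in which the tool goes at most 50 mm and 8.59 degrees, less where a joint would pass 70% of its speed; a pose out of reach is approached as far as the arm can. A call with a gripper value outside its range is refused whole. "gripper" is the finger opening in m, from 0 to 0.0878, set as the call begins (left out, the last holds). The fingers move at their own pace and stop on an object; the grip force is fixed at half the most. Time passes only in rows, so rows that do not move let the fingers close. It gives the time, the measured TCP pose, the force, the opening and the grip force at its end, in the units of the state.
- observe(): the state, without advancing time (a new reading comes with each control period).
- eyes.snapshot(name): name is "scene" or "top" or "wrist"; returns a dict with "color" (384x512x3 uint8, red, green, blue), "z_map" (384x512 float32, mm along the optical axis (not along the pixel's ray), 0 where there is no reading), "fx", "fy", "cx", "cy" (pixels), "R" (3x3) and "t" (3): a world point X has camera coordinates R X + t. Camera axes: x right, y down, z forward; pixel columns grow to the right and rows downward; lengths in mm; the calibration is good to about 2 mm. A picture is of the moment at which its call begins.
- ticket.job_done(): hands the job in; it is judged then, once.
Trained networks look in a picture, given as the dict that the camera call returned (one of the last four; its "shot" number tells which), for a name from the list of things; names that differ only in an ending like _2 or _b are one class to them, and where a whole thing is asked for, a point or a joint stands for the part that bears it (a point fixed in the world has none). Each returns a list of dicts, best first, with "score" (0 to 1); they miss things now and then, are a little off and sometimes report something else, mostly with a low value. They report only what shows in the picture. A call takes as long as a camera call. They do not tell look-alikes from the thing itself.
- nets.search_frame(name, picture): "extent" ([left, top, right, bottom] in pixels, round what is visible of it).
- nets.pinpoint(name, picture): "uv" ([column, row] in pixels: a listed point, or the origin of a listed thing).
The state is a dict: "t": time; "joint_pos": joint angles; "dq": joint speeds; "joint_torque": joint torques, N m; "ee_pos": TCP position; "orientation": TCP orientation; "wrist_force": force on the tool from outside, world axes, zero at the start; "wrist_torque": the same for the moment, N m; "gripper_width": opening from 0.0 (shut) to 1.0 (fully open); "grip_force": force on a finger pad.
Only numpy, scipy, OpenCV 4.12 (cv2) and the standard library are available. Lean on these libraries where they do the work, as an engineer would, in place of code of your own. Each camera call takes 0.05 s, during which the arm holds its last target. There are 200 camera calls.

### The job

On the sloped clam-sizing chute, turn the black knob of the eccentric roller until its white pointer stands on the yellow mark, then prove the gap: take the yellow gauge by its tab, set its foot flat on the sloped deck uphill of the roller and slide it flat on the deck downhill through the gap between the green roller and the white fence until it is clear on the other side. Stand the yellow gauge back upright on the green pad, and only then push the red clamp lever all the way over, away from the robot. Leave the setting on the mark and everything else where it stands.

Things in the scene. Friction and masses are not known exactly. Their poses are not given: they have to be found in the camera images.
- deck: blue plastic deck of the chute, fixed, 300 mm along the slope by 200 mm wide, sloping 25 degrees down to the robot side; rims 19 mm high along both sides. Origin on the deck surface on the eccentric roller's axis, 130 mm above the table. x uphill along the deck, y left across it, z square out of it.
- fence_face (a point): middle of the white fence's face, 8 mm above the deck, at deck y = -50.5 mm, looking to deck +y (axes as the deck). Fence 16 mm high, 20 mm thick, straight 35 mm uphill and downhill of this point, then rounded (10 mm). The gap lies between this face and the green roller; with the pointer on the yellow mark its middle is at deck y = -40 mm.
- yellow_mark (a point): yellow radial mark (22 by 8 mm) on the black dial arc left of the knob, 59 mm from the roller's axis, 110 degrees counter-clockwise from uphill seen from above the deck (axes as the deck). The arc is 18 mm high, radius 46 to 70 mm; the blue mark is at 71 degrees and the red at 142.
- cam (a joint): angle of the eccentric roller, rad, 0 to 2.094, growing counter-clockwise seen from above the deck. The pointer stands at 30 degrees plus this from uphill: yellow mark at 1.396. Growing widens the gap: mm = 18.5 + 9 sin(angle - 1.047), 21.6 at the yellow mark. Stays where left (friction 0.10 N m). Green disc: radius 32 mm, top 17 mm above the deck, centre 9 mm off the axis.
- cam_grip (a point): point on the roller's axis 44 mm above the deck, in the middle of the black knob: a bar 36 mm long (along the pointer), 14 mm thick, 26 to 58 mm above the deck. The frame turns with it: x along the pointer, z along the axis (25 degrees from vertical, leaning to the robot). The white pointer arm reaches 48 mm from the axis, 21 to 24 mm above the deck.
- gauge_yellow: loose yellow gauge, about 80 g: foot 60 mm long (x), 20 mm thick (y) with round noses, 16 mm high; on it a tab 30 mm (x) by 14 mm (y), rising to 85 mm above the underside. Origin at the centre of the underside, z up. It starts upright on the pad.
- pad: green flat pad, fixed, 120 mm (x) by 210 mm (y), 4 mm thick, origin at the centre of its underside; home of the gauges.
- clamp (a joint): red clamp lever on the blue block left of the deck, rad: 0 leaning 29 degrees to the robot side of upright, 1.0 fully over, 29 degrees beyond upright (towards the chute's +x); stays where it is left.
- clamp_tip (a point): centre of the red ball (26 mm) at the end of the clamp lever, 80 mm from its pivot, which lies at x = -50, y = 155, z = 82 mm of chute (axis along y, rod 10 mm thick)
- chute: fixed frame under the deck, base plate 290 by 230 mm; origin on the table below the deck's origin; x the chute's direction away from the robot, y left, z up. The clamp's blue block, 80 by 90 by 60 mm high, has its middle at x = -50, y = 155 mm.
- gauge_blue: thinner blue gauge (14 mm), same shape, a bystander on the pad
- gauge_red: thicker red gauge (24 mm), same shape, a bystander on the pad
- bowl: red plastic bowl, 140 mm wide, 70 mm high, bystander
- cup: steel cup, 72 mm wide, 85 mm high, bystander
- brush: hand brush lying on the table, bystander
- clam_a: brown clam, 48 mm wide, 20 mm high, bystander
- clam_b: pale clam, 48 mm wide, 20 mm high, bystander
Mind the look-alikes: they are no part of the job. Several things look just like the gauge_yellow: the one meant starts nearest to the robot's base.

How it is judged:
By the outcome, as a careful person would: the job done as asked, in the order asked, and still so for the second after the job is handed in, with the robot touching nothing.
It also fails if it takes over 72 s, if anything falls off the work surface, if the arm or the gripper's body presses on something with over 40 N, if the wrist force passes 120 N, or if a joint passes its speed limit or range.

## Working session

There is one attempt and no reset: what is moved stays moved. The work goes in short steps, Python scripts to look and compute and a tool call to move; the robot and the scene stay as the last step left them, time stands still between calls to the robot, and variables do not carry over. Pictures are saved under pics/ and viewed, at most 12 in all, crops included, and the job is handed in when it is done.

Besides the shell and the picture viewer there is one more tool, called after ">>>" as name(argument=value, ...), one argument or row to a line, values as JSON. carry_out: Moves the arm, as the interface text tells. Its arguments: {"type":"object","properties":{"plan":{"type":"array","items":{"type":"number"}},"gripper":{"type":"number"}},"required":["plan"]}

```bash
ls; mkdir -p pics; cat > h.py <<'E'
import numpy as np, cv2
from bench import observe, eyes, ticket, nets, robot
from scipy.spatial.transform import Rotation as Ro
def world(p,u,v,z=None):
    u=float(u);v=float(v)
    if z is None: z=float(p["z_map"][int(round(v)),int(round(u))])
    c=np.array([(u-p["cx"])/p["fx"]*z,(v-p["cy"])/p["fy"]*z,z])
    return np.array(p["R"]).T@(c-np.array(p["t"]))
def onplane(p,u,v,h):
    R=np.array(p["R"]);o=-R.T@np.array(p["t"]);d=R.T@np.array([(u-p["cx"])/p["fx"],(v-p["cy"])/p["fy"],1])
    return o+d*(h-o[2])/d[2]
def proj(p,X):
    c=np.array(p["R"])@np.array(X)+np.array(p["t"]);return np.array([p["cx"]+p["fx"]*c[0]/c[2],p["cy"]+p["fy"]*c[1]/c[2]])
def save(p,n,crop=None,s=1):
    im=p["color"][:,:,::-1]
    if crop: im=im[crop[1]:crop[3],crop[0]:crop[2]]
    cv2.imwrite("pics/"+n,cv2.resize(im,None,fx=s,fy=s,interpolation=cv2.INTER_CUBIC))
E
python3 - <<'E'
from h import *
np.set_printoptions(precision=1,suppress=True)
s=observe();print({k:np.round(v,3) for k,v in s.items()})
a=eyes.snapshot("scene");b=eyes.snapshot("top")
im=np.vstack([a["color"],b["color"]])[:,:,::-1]
cv2.imwrite("pics/a.png",cv2.resize(a["color"][:,:,::-1],(784,588)));cv2.imwrite("pics/b.png",cv2.resize(b["color"][:,:,::-1],(784,588)))
for nm,p in (("scene",a),("top",b)):
  print(nm,"cam at",-np.array(p["R"]).T@np.array(p["t"]))
  for n in ["deck","fence_face","yellow_mark","cam_grip","gauge_yellow","pad","clamp_tip","chute","gauge_blue","gauge_red"]:
    for r in nets.pinpoint(n,p)[:4]:
        u,v=r["uv"]; print(n,round(r["score"],2),np.array([u,v]),world(p,u,v))
E
```

```text
pics
{'t': np.float64(0.0), 'joint_pos': array([-1.3,  0.4, -0. ,  1.6,  0. ,  1.1, -0.1]), 'dq': array([ 0.,  0., -0.,  0., -0.,  0., -0.]), 'joint_torque': array([ -0. , -58.8,   0.6, -29.1,  -0.1,   0. ,   0. ]), 'ee_pos': array([184.5, 596.6, 238.8]), 'orientation': array([ 0.1,  1. , -0. , -0. ]), 'wrist_force': array([-0.7, -0.8, -0.2]), 'wrist_torque': array([0., 0., 0.]), 'grip_force': np.float64(0.0), 'gripper_width': np.float64(0.998)}
scene cam at [1630.4   52.4  831.5]
deck 0.7 [252.4 181.4] [573.5  57.8 157.2]
fence_face 0.56 [239.7 180.9] [476.7  18.4  97.3]
yellow_mark 0.95 [271.6 174.7] [277.3 129.4  -2.9]
yellow_mark 0.43 [110.4 204.4] [ 487.5 -402.9   14.3]
cam_grip 0.56 [253.7 167.6] [526.1  61.8 175.2]
gauge_yellow 0.72 [190.  288.5] [ 851.8 -101.9   11.6]
gauge_yellow 0.6 [253.5 217.6] [547.3  61.6   6.2]
gauge_yellow 0.57 [176.3 232.7] [ 631.8 -167.8   14.3]
gauge_yellow 0.54 [216.  264.2] [764.6 -41.2  13.4]
pad 0.74 [132.8 208.1] [ 511.4 -324.    16.9]
clamp_tip 0.54 [300.  161.2] [460.1 205.5 158.7]
chute 0.74 [250.3 217.1] [541.9  51.6   4. ]
gauge_blue 0.67
[... 272 characters left out ...]
_face 0.85 [263.  212.6] [530.9  20.2 126.5]
yellow_mark 0.83 [226.9 221.1] [510.4 116.6 139. ]
cam_grip 0.82 [247.2 217.3] [517.   60.3 182.9]
cam_grip 0.65 [246. 209.] [539.7  64.  159.5]
gauge_yellow 0.7 [301.2 112.7] [ 827.6 -101.7   58.8]
gauge_yellow 0.52 [356.6 228.5] [ 481.9 -258.6    4.6]
gauge_yellow 0.52 [325.  184.4] [ 616.7 -168.9   16. ]
gauge_yellow 0.49 [285.  141.5] [744.5 -51.2  48.9]
pad 0.96 [380.6 226.4] [ 486.  -324.9   21.7]
clamp_tip 0.52 [189.5 246.8] [446.4 211.4 164. ]
chute 0.74 [248.4 211.6] [532.8  58.  158.7]
gauge_blue 0.76 [401.9 230.8] [ 471.3 -393.3    3. ]
gauge_blue 0.26 [190.5 245.7] [449.3 207.8 168.6]
gauge_red 0.52 [381.9 222.7] [ 496.7 -328.3   25. ]
```

View pics/a.png

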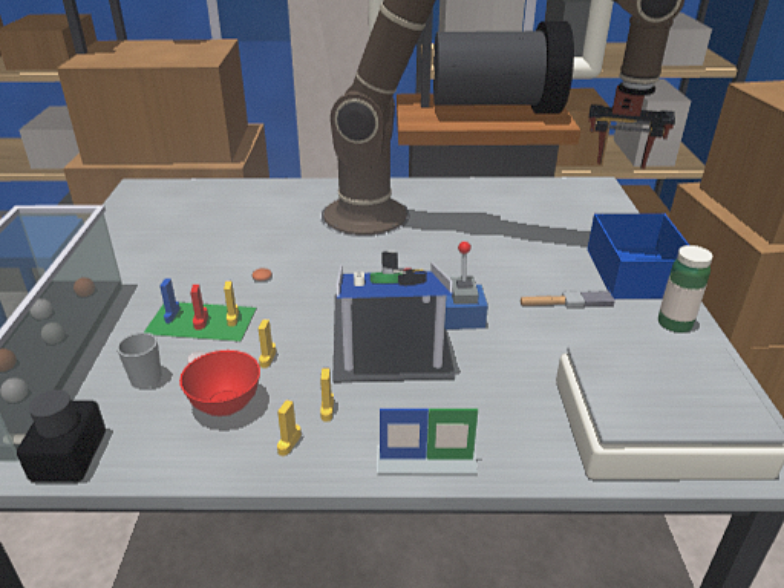

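View pics/b.png

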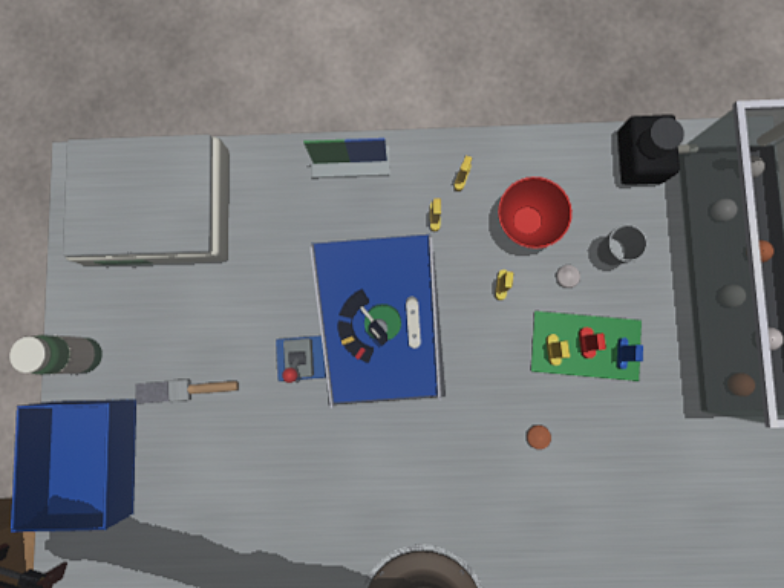

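```bash
cat > m.py <<'E'
from h import *
np.set_printoptions(precision=1,suppress=True)
def cloud(p):
    v,u=np.mgrid[0:384,0:512];z=p["z_map"].astype(float)
    c=np.stack([(u-p["cx"])/p["fx"]*z,(v-p["cy"])/p["fy"]*z,z],-1)
    W=(c-np.array(p["t"]))@np.array(p["R"]);W[z<=0]=np.nan;return W
def masks(p):
    h=cv2.cvtColor(p["color"],cv2.COLOR_RGB2HSV);H,S,V=h[...,0],h[...,1],h[...,2]
    return dict(blue=(H>105)&(H<130)&(S>150),green=(H>50)&(H<80)&(S>120),yellow=(H>18)&(H<33)&(S>130)&(V>90),red=((H<8)|(H>172))&(S>150)&(V>80),white=(S<50)&(V>170),black=(V<60))
E
python3 - <<'E'
from m import *
p=eyes.snapshot("top");W=cloud(p);m=masks(p)
def box(x0,x1,y0,y1,z0,z1): return (W[...,0]>x0)&(W[...,0]<x1)&(W[...,1]>y0)&(W[...,1]<y1)&(W[...,2]>z0)&(W[...,2]<z1)
B=W[m["blue"]&box(350,750,-80,180,40,220)]
c,*_=np.linalg.lstsq(np.c_[B[:,:2],np.ones(len(B))],B[:,2],rcond=None)
n=np.array([-c[0],-c[1],1]);n/=np.linalg.norm(n)
print("n",n,"slope",np.degrees(np.arccos(n[2])),"res",np.std(B@n))
yaw=np.arctan2(-n[1],-n[0]);print("yaw from normal",np.degrees(yaw),len(B))
for ys in [yaw]:
    pass
# in-plane rect
ex=np.array([1,0,0])-n[0]*n;ex/=np.linalg.norm(ex);ey=np.cross(n,ex);o=B.mean(0)
P=np.c_[(B-o)@ex,(B-o)@ey].astype(np.float32)
r=cv2.minAreaRect(P);print("rect",r,"center",o+ex*r[0][0]+ey*r[0][1],"ex ang",ex)
F=W[m["white"]&box(400,650,-40,60,90,200)]
if len(F):
  Q=np.c_[(F-o)@ex,(F-o)@ey].astype(np.float32);r=cv2.minAreaRect(Q);print("fence",len(F),r,"c",o+ex*r[0][0]+ey*r[0][1],"h",(F-o)@n)
for nm,k,b in (("green pad","green",box(350,650,-450,-200,-10,15)),("disc","green",box(400,650,-20,140,100,220)),("ymark","yellow",box(400,650,60,180,100,220)),("redball","red",box(350,520,170,260,60,240)),("gy","yellow",box(400,560,-320,-220,0,120)),("gyl","yellow",box(400,560,-320,-220,55,120))):
  X=W[m[k]&b]
  if len(X): print(nm,len(X),X.mean(0),X.min(0),X.max(0)); 
  if nm=="green pad": print(cv2.minAreaRect(X[:,:2].astype(np.float32)))
save(p,"c.png",(200,140,440,290),3.2)
E
```

```text
n [-0.4 -0.   0.9] slope 25.065454784472173 res 3.6317540288516144
yaw from normal 1.9341746104097786 5994
rect ((-10.585067749023438, 10.901351928710938), (299.3462219238281, 212.5523223876953), 2.6666009426116943) center [536.8  74.6 128.6] ex ang [ 0.9 -0.   0.4]
fence 277 ((-9.010414123535156, -75.34974670410156), (257.4464111328125, 48.20119094848633), 2.559032678604126) c [538.2 -11.7 127.9] h [18.7 20.2 20.7 19.5 21.2 18.7 19.2 17.7 20.2 19.1 16.6 20.6 16.4 18.
 21.3 20.1 19.  21.4 17.5 19.4 17.8 16.3 19.3 16.8 21.1 18.3 16.5 16.5
 15.5 16.  14.7 13.4 15.  17.1 15.4 17.2 16.7 15.9 15.6 14.5 18.4 16.1
 17.  16.4 17.3 14.2 12.4 17.2 17.3 17.1 18.  14.6 11.7 12.9 14.7 15.8
 20.3 14.9 15.8 14.  16.7 19.  16.6 18.1 15.2 16.9 17.9 16.  15.6 15.6
 14.6 15.1 19.1 16.7 16.6 18.4 14.1 14.5 18.6 17.2 15.4 21.1 17.  17.8
 15.5 18.8 15.  14.9 20.5 15.7 15.8 13.2 14.4 16.3 16.1 18.7 19.9 19.4
 18.8 13.4 16.3 17.4 19.1 11.4 15.3 18.4 16.1 16.1 14.4 16.1 16.4 17.1
 16.1 16.7 15.7 15.8 13.  17.8 17.4 14.9 15.9 15.  19.1 16.7 17.6 14.9
 15.3 18.9 16.1 15.1 15.4 16.8 15.8 14.4 16.5 20.2 15.5 17.
[... 553 characters left out ...]
  14.5 14.8 16.5 17.6 18.4
  0.4 15.9 18.6 18.3 19.8 16.4 17.2 18.3 18.4 20.1 16.8 16.1 19.  16.4
 18.7 21.1 18.7 19.7 17.2 23.7 19.8 19.6 19.6 19.6 19.2]
green pad 1905 [ 489.7 -334.4    3. ] [ 419.3 -447.1   -3.9] [ 556.2 -228.2    9.4]
((488.4814758300781, -337.3379211425781), (208.686279296875, 116.43567657470703), 83.23872375488281)
disc 246 [541.8  49.  149.2] [509.   25.1 115.6] [563.2  86.3 162.4]
ymark 24 [508.1 117.9 137.3] [503.1 108.2 131.3] [513.4 127.4 140.9]
redball 57 [452.  212.6 166.4] [443.2 202.4 159.8] [461.5 222.6 172. ]
gy 129 [ 482.7 -268.    45.7] [ 455.9 -289.3    2.7] [ 512.4 -257.9   91.3]
gyl 50 [ 483.4 -269.4   87.4] [ 470.8 -277.1   67.8] [ 496.6 -261.2   91.3]
```

View pics/c.png

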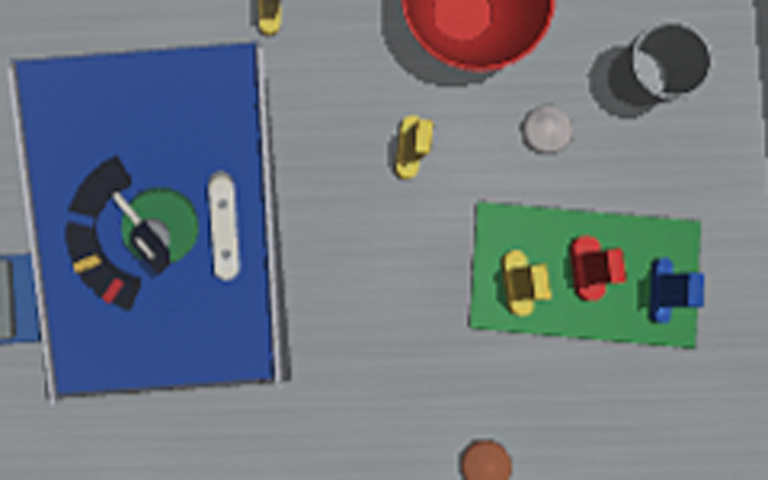

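```bash
cat >> h.py <<'E'
def pose():
    s=observe();return np.array(s["ee_pos"]),Ro.from_quat(s["orientation"])
def frame(z,ydir):
    z=np.array(z,float);z/=np.linalg.norm(z);y=np.array(ydir,float);y-=z*(y@z);y/=np.linalg.norm(y)
    return Ro.from_matrix(np.c_[np.cross(y,z),y,z])
def go(p,Rt,n=None):
    p0,R0=pose();d=(np.array(p)-p0)/1000;r=np.degrees((Rt*R0.inv()).as_rotvec())
    k=max(np.linalg.norm(d)/.05,np.linalg.norm(r)/8.59);n=n or int(np.ceil(k+.01))
    print("need",round(k,2),"rows; n=",n,"row:",np.round(d/n,5).tolist(),np.round(r/n,3).tolist())
def deckR(yaw,sl=25): return (Ro.from_euler("z",yaw,degrees=True)*Ro.from_euler("y",-sl,degrees=True)).as_matrix()
E
python3 - <<'E'
from h import *
print([x for x in dir(robot) if x[0]!='_'], robot.tip_extent)
s=observe();print(s["orientation"],pose()[1].as_matrix().round(3).tolist())
D=deckR(3); a=np.radians(-53)
go([431,60,370],frame(-D[:,2],D@[np.cos(a),np.sin(a),0]),18)
a=np.radians(0)
go([431,60,370],frame(-D[:,2],D@[np.cos(a),np.sin(a),0]),12)
E
```

```text
['IKError', 'tip_extent'] 17.0
[ 1.49345479e-01  9.88785077e-01  1.24886013e-05 -1.83186482e-06] [[-0.955, 0.295, 0.0], [0.295, 0.955, 0.0], [0.0, 0.0, -1.0]]
need 14.47 rows; n= 18 row: [0.01369, -0.02984, 0.00724] [1.525, -0.73, -6.695]
need 12.1 rows; n= 12 row: [0.02053, -0.04476, 0.01086] [1.362, -1.748, -5.721]
```

>>> carry_out(
  plan=[0.014,-0.03,0.009,1.525,-0.73,-6.695,0.014,-0.03,0.009,1.525,-0.73,-6.695,0.014,-0.03,0.009,1.525,-0.73,-6.695,0.014,-0.03,0.009,1.525,-0.73,-6.695,0.014,-0.03,0.009,1.525,-0.73,-6.695,0.014,-0.03,0.009,1.525,-0.73,-6.695,0.014,-0.03,0.009,1.525,-0.73,-6.695,0.014,-0.03,0.009,1.525,-0.73,-6.695,0.014,-0.03,0.009,1.525,-0.73,-6.695,0.014,-0.03,0.009,1.525,-0.73,-6.695,0.014,-0.03,0.009,1.525,-0.73,-6.695,0.014,-0.03,0.009,1.525,-0.73,-6.695],
)

```text
t: 2.35
ee_pos: [352.9, 235.7, 348.3]
orientation: [0.748, 0.644, 0.156, 0.047]
wrist_force: [0.3, -0.1, -0.4]
gripper_width: 0.998
grip_force: 0.0
```

>>> carry_out(
  plan=[0.013,-0.03,0.005,1.525,-0.73,-6.695,0.013,-0.03,0.005,1.525,-0.73,-6.695,0.013,-0.03,0.005,1.525,-0.73,-6.695,0.013,-0.03,0.005,1.525,-0.73,-6.695,0.013,-0.03,0.005,1.525,-0.73,-6.695,0.013,-0.03,0.005,1.525,-0.73,-6.695,0,0,0,0,0,0,0,0,0,0,0,0],
)

```text
t: 3.15
ee_pos: [426.3, 66.8, 376.2]
orientation: [0.911, 0.353, 0.205, 0.062]
wrist_force: [0.0, 1.0, 0.3]
gripper_width: 1.0
grip_force: 0.0
```

```bash
python3 - <<'E'
from m import *
s=observe();print(s["t"],s["ee_pos"],s["joint_pos"]);p0,R0=pose();print(R0.as_matrix().round(3).tolist())
p=eyes.snapshot("wrist");save(p,"d.png",None,1.5);np.save("d.npy",p,allow_pickle=True)
for n in ["deck","fence_face","yellow_mark","cam_grip","clamp_tip"]:
    for r in nets.pinpoint(n,p)[:2]:
        u,v=r["uv"]; print(n,round(r["score"],2),np.array([u,v]),world(p,u,v))
E
```

```text
3.15 [426.3  66.8 376.2] [-0.3 -0.3 -0.1  2.1  0.1  0.9 -1.2]
[[0.667, 0.617, 0.417], [0.668, -0.744, 0.031], [0.329, 0.258, -0.908]]
deck 0.65 [265.1 166.3] [522.4  69.9 185.8]
fence_face 0.9 [291.4 188.2] [541.7  13.4 130. ]
fence_face 0.54 [382.8 326.3] [429.4  27.8 434.6]
yellow_mark 0.71 [225.8 152.2] [514.7 117.5 139.1]
cam_grip 0.91 [265.  174.7] [514.8  63.1 184.2]
clamp_tip 0.96 [132.3 129.5] [453.5 213.5 170.1]
clamp_tip 0.41 [409.7 194.4] [ 746.1 -227.3    6.6]
```

View pics/d.png

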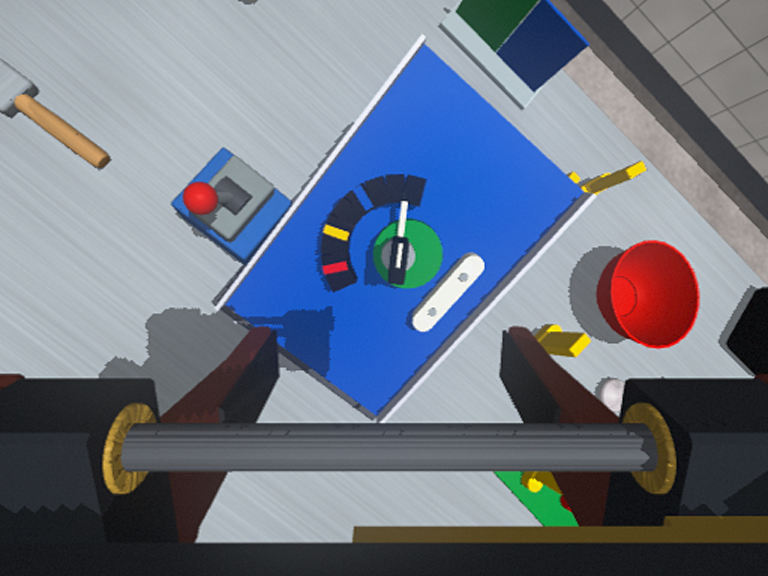

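```bash
python3 - <<'E'
from m import *
from scipy.optimize import least_squares
p=np.load("d.npy",allow_pickle=True).item();m=masks(p)
def cen(mask,x0,y0,x1,y1):
    q=np.zeros((384,512),bool);x0,y0,x1,y1=[int(a/1.5) for a in (x0,y0,x1,y1)];q[y0:y1,x0:x1]=mask[y0:y1,x0:x1]
    v,u=np.nonzero(q);return np.array([u.mean(),v.mean()]),np.c_[u,v]
Y,_=cen(m["yellow"],315,215,355,245);R,_=cen(m["red"],315,258,355,280);F,fp=cen(m["white"],405,245,490,340);B,bp=cen(m["red"],180,175,222,218)
pt,pp=cen(m["white"],390,190,415,262)
G,gp=cen(m["green"],370,210,450,295)
print(Y,R,F,B,pt,len(fp),len(pp),cv2.fitLine(pp.astype(np.float32),2,0,.01,.01).ravel())
def pol(r,a,h): a=np.radians(a);return [r*np.cos(a),r*np.sin(a),h]
fl=cv2.fitLine(fp.astype(np.float32),2,0,.01,.01).ravel()
def res(x,full=False):
    D=deckR(np.degrees(x[2]));o=np.array([x[0],x[1],130])
    P=lambda q:proj(p,o+D@np.array(q))
    Z=Ro.from_euler("z",x[2]).as_matrix();bl=proj(p,np.array([x[0],x[1],0])+Z@[-88.8,155,152])
    a=P([35,-60.5,16]);b=P([-35,-60.5,16]);d=(a-b)/np.linalg.norm(a-b)
    ang=d[0]*fl[1]-d[1]*fl[0]
    return np.r_[P(pol(59,110,18))-Y,P(pol(59,142,18))-R,P([0,-60.5,16])-F,bl-B,ang*30]
r=least_squares(res,[537,63,.05]);print("chute",r.x[:2],np.degrees(r.x[2]),res(r.x))
D=deckR(np.degrees(r.x[2]));o=np.array([*r.x[:2],130])
# pointer angle: intersect line pixels with plane z=22.. outer part (z=24)
Rm=np.array(p["R"]);c0=-Rm.T@np.array(p["t"])
def ondeck(u,v,h):
    d=Rm.T@np.array([(u-p["cx"])/p["fx"],(v-p["cy"])/p["fy"],1]);n=D[:,2];t=(n@(o+n*h-c0))/(n@d);return D.T@(c0+d*t-o)
Q=np.array([ondeck(u,v,24) for u,v in pp]);rr=np.hypot(Q[:,0],Q[:,1]);k=(rr>20)&(rr<52)
print("rmax",rr.max(),"pointer angle",np.degrees(np.arctan2(Q[k,1].mean(),Q[k,0].mean())),Q[k].mean(0))
Q=np.array([ondeck(u,v,17) for u,v in gp]);(cx,cy),rad=cv2.minEnclosingCircle(Q[:,:2].astype(np.float32));print("disc",cx,cy,rad)
W=cloud(p);B=W[m["blue"]];q=(B-o)@D;q=q[(abs(q[:,2])<6)&(abs(q[:,1])<105)];print("deck ext",np.percentile(q,[0.2,50,99.8],axis=0))
E
```

```text
[223.8 154.7] [223.3 178. ] [301.9 199. ] [133.  131.7] [268.7 154.1] 1136 155 [  0.    1.  268.7 154.1]
chute [540.7  60.8] 0.7109025324406248 [  2.5  -1.2   1.4  -1.   -2.8  -1.7  -1.3   3.3 -16.9]
rmax 48.13986946654317 pointer angle 38.83002527200846 [26.6 21.4 24. ]
disc 4.039214611053467 -4.639766216278076 31.6701602935791
deck ext [[-150.9  -94.6   -1.8]
 [  35.1    8.     1.2]
 [ 149.1  101.     4.2]]
```

```bash
cat > fit.py <<'E'
from m import *
from scipy.optimize import least_squares
def cc(mask,uv,dil=0):
    n,l,st,ce=cv2.connectedComponentsWithStats(mask.astype(np.uint8),connectivity=4)
    i=l[int(uv[1]),int(uv[0])];assert i,uv;v,u=np.nonzero(l==i);return ce[i],np.c_[u,v]
def pol(r,a,h): a=np.radians(a);return [r*np.cos(a),r*np.sin(a),h]
E
python3 - <<'E'
from fit import *
p=np.load("d.npy",allow_pickle=True).item();m=masks(p)
Y,_=cc(m["yellow"],(223,155));R,_=cc(m["red"],(223,178));F,fp=cc(m["white"],(290,205));B,bp=cc(m["red"],(133,132));T,pp=cc(m["white"],(268,145))
fl=cv2.fitLine(fp.astype(np.float32),2,0,.01,.01).ravel();fl*=1
print(Y,R,F,B,len(fp),len(pp),fl)
def res(x):
    D=deckR(np.degrees(x[2]));o=np.array([x[0],x[1],130]);P=lambda q:proj(p,o+D@np.array(q))
    Z=Ro.from_euler("z",x[2]).as_matrix();bl=proj(p,np.array([x[0],x[1],0])+Z@[-88.8,155,152])
    a=P([35,-60.5,16]);b=P([-35,-60.5,16]);d=(a-b)/np.linalg.norm(a-b)
    return np.r_[P(pol(59,110,18))-Y,P(pol(59,142,18))-R,P([0,-60.5,16])-F,bl-B,(d[0]*fl[1]-d[1]*fl[0])*60]
r=least_squares(res,[537,63,.05]);yaw=np.degrees(r.x[2]);print("chute",r.x[:2],yaw,res(r.x))
D=deckR(yaw);o=np.array([*r.x[:2],130])
np.save("chute.npy",[*r.x[:2],yaw])
Rm=np.array(p["R"]);c0=-Rm.T@np.array(p["t"])
def ondeck(u,v,h):
    d=Rm.T@np.array([(u-p["cx"])/p["fx"],(v-p["cy"])/p["fy"],1]);n=D[:,2];t=(n@(o+n*h-c0))/(n@d);return D.T@(c0+d*t-o)
Q=np.array([ondeck(u,v,24) for u,v in pp]);rr=np.hypot(Q[:,0],Q[:,1]);k=rr>15
l=cv2.fitLine(Q[k,:2].astype(np.float32),2,0,.01,.01).ravel();print("pointer",rr.max(),np.degrees(np.arctan2(Q[k,1].mean(),Q[k,0].mean())),"line",np.degrees(np.arctan2(l[1],l[0])))
G,gp=cc(m["green"],(285,172));Q=np.array([ondeck(u,v,17) for u,v in gp]);print("disc",cv2.minEnclosingCircle(Q[:,:2].astype(np.float32)))
W=cloud(p);q=(W[m["blue"]]-o)@D;q=q[(abs(q[:,2])<6)&(abs(q[:,1])<98)];print("deck ext",np.percentile(q,[0.2,50,99.8],axis=0))
K=nets.pinpoint("cam_grip",eyes.snapshot("wrist"))[0]["uv"];print("cam_grip pred",proj(p,o+D@[0,0,44]),K)
h=o+D@[0,0,50];go(h+D@[0,0,60],frame(-D[:,2],D@pol(1,-53,0)))
E
```

```text
[223.8 154.7] [223.3 178. ] [298.7 195.1] [133.  131.7] 850 97 [  0.7  -0.7 298.7 195.1]
chute [540.8  62. ] 0.4794717778534652 [ 1.9 -2.1  0.7 -1.9 -0.3  1.7 -1.9  1.9 -1.7]
pointer 47.26089036284744 37.566654682544886 line 34.864483
disc ((4.294809818267822, -6.752861976623535), 31.585124969482422)
deck ext [[-151.2  -95.9   -1.9]
 [  33.2    6.1    1.2]
 [ 149.3   97.4    4.4]]
cam_grip pred [266.2 172.4] [267.6, 173.1]
need 3.23 rows; n= 4 row: [0.01702, -0.00162, -0.03659] [0.122, -0.066, -1.225]
```

```bash
cat > e.py <<'E'
from fit import *
import sys
def edges(p,x,y,yaw):
    m=masks(p);D=deckR(yaw);o=np.array([x,y,130.]);Rm=np.array(p["R"]);c0=-Rm.T@np.array(p["t"])
    v,u=np.nonzero(cv2.morphologyEx(m["blue"].astype(np.uint8),cv2.MORPH_OPEN,np.ones((3,3))))
    d=np.c_[(u-p["cx"])/p["fx"],(v-p["cy"])/p["fy"],np.ones(len(u))]@Rm;n=D[:,2]
    Q=(c0+d*((n@(o-c0))/(d@n))[:,None]-o)@D
    out={}
    for ax,nm in ((0,"x"),(1,"y")):
        oth=1-ax;lim=(-80,80) if ax==0 else (-125,125)
        for sg in (1,-1):
            pts=[]
            for a in np.arange(*lim,4):
                k=(abs(Q[:,oth]-a)<2)&(abs(Q[:,ax])<(165 if ax==0 else 112))
                if k.sum()>5: pts.append((a,sg*np.max(sg*Q[k,ax])))
            pts=np.array(pts);f=np.polyfit(pts[:,0],pts[:,1],1)
            for _ in range(4):
                r=pts[:,1]-np.polyval(f,pts[:,0]);k=abs(r)<max(1.5,1.5*np.median(abs(r)));f=np.polyfit(pts[k,0],pts[k,1],1)
            out[nm+("+" if sg>0 else "-")]=(f[1],np.degrees(np.arctan(f[0])),k.sum(),len(pts))
    return out
E
python3 - <<'E'
from e import *
p=np.load("d.npy",allow_pickle=True).item();c=np.load("chute.npy")
print("wrist");[print(k,np.round(v,2)) for k,v in edges(p,*c).items()]
t=eyes.snapshot("top");print("top");[print(k,np.round(v,2)) for k,v in edges(t,*c).items()]
E
```

```text
wrist
x+ [148.3  -1.8  40.   40. ]
x- [-151.6   -2.5   35.    40. ]
y+ [106.2  -3.7  42.   63. ]
y- [-93.4   2.   63.   63. ]
top
x+ [144.3  -2.2  40.   40. ]
x- [-102.8  -30.5   28.    40. ]
y+ [95.8  1.8 62.  63. ]
y- [-92.2   1.9  63.   63. ]
```

```bash
python3 - <<'E'
from e import *
p=np.load("d.npy",allow_pickle=True).item();m=masks(p)
Y,_=cc(m["yellow"],(223,155));R,_=cc(m["red"],(223,178));F,fp=cc(m["white"],(290,205));B,_=cc(m["red"],(133,132));T,pp=cc(m["white"],(268,145));G,gp=cc(m["green"],(285,172))
Rm=np.array(p["R"]);c0=-Rm.T@np.array(p["t"])
for yaw in (2.0,2.5,3.0):
    D=deckR(yaw)
    def res(x):
        o=np.array([x[0],x[1],130]);P=lambda q:proj(p,o+D@np.array(q))
        return np.r_[P(pol(59,110,18))-Y,P(pol(59,142,18))-R,P([0,-60.5,16])-F]
    r=least_squares(res,[537,63]);x=r.x;o=np.array([*x,130]);Z=Ro.from_euler("z",yaw,degrees=True).as_matrix()
    print(yaw,x,res(x),"ball",proj(p,np.array([*x,0])+Z@[-88.8,155,152])-B,"knob",proj(p,o+D@[0,0,44]))
    def ondeck(u,v,h):
        d=Rm.T@np.array([(u-p["cx"])/p["fx"],(v-p["cy"])/p["fy"],1]);n=D[:,2];t=(n@(o+n*h-c0))/(n@d);return D.T@(c0+d*t-o)
    Q=np.array([ondeck(u,v,24) for u,v in pp]);k=np.hypot(Q[:,0],Q[:,1])>15
    l=cv2.fitLine(Q[k,:2].astype(np.float32),2,0,.01,.01).ravel();print(" pointer line",np.degrees(np.arctan2(l[1],l[0])),l[2:], "ang",np.degrees(np.arctan2(l[3],l[2])))
    Q=np.array([ondeck(u,v,16) for u,v in fp]);print(" fence",cv2.minAreaRect(Q[:,:2].astype(np.float32)))
    Q=np.array([ondeck(u,v,17) for u,v in gp]);print(" disc",cv2.minEnclosingCircle(Q[:,:2].astype(np.float32)))
    print({k:np.round(v[:2],1) for k,v in edges(p,*x,yaw).items()})
E
```

```text
2.0 [539.6  62.9] [ 0.5 -0.7 -0.  -0.5 -0.5  1.2] ball [-4.  6.] knob [265.4 172.9]
 pointer line 33.496998 [27.1 18.4] ang 34.225407
 fence ((0.71978759765625, -59.969242095947266), (89.2671890258789, 20.245941162109375), 0.6428688764572144)
 disc ((5.30573034286499, -7.569614887237549), 31.570680618286133)
{'x+': array([149.2,  -0.6]), 'x-': array([-150.1,   -0.7]), 'y+': array([103.9,  -5. ]), 'y-': array([-94.4,   0.6])}
2.5 [539.7  63.1] [ 0.4 -0.5  0.  -0.3 -0.4  0.7] ball [-4.3  7.1] knob [265.4 172.8]
 pointer line 33.04803 [27.2 18.1] ang 33.657486
 fence ((0.11029815673828125, -60.2219123840332), (89.32823181152344, 20.280410766601562), 0.19019094109535217)
 disc ((5.147180080413818, -7.823044300079346), 31.58280372619629)
{'x+': array([149.1,  -0.2]), 'x-': array([-150.3,   -0.2]), 'y+': array([102.8,  -5.1]), 'y-': array([-94.8,   0.2])}
3.0 [539.8  63.3] [ 0.2 -0.3  0.  -0.  -0.2  0.3] ball [-4.6  8.1] knob [265.4 172.8]
 pointer line 32.599392 [27.2 17.7] ang 33.086468
 fence ((-0.5021324157714844, -60.47087860107422), (20.315284729003906, 89.3891372680664), 89.73697662353516)
 disc ((4.986016750335693, -8.075976371765137), 31.59493637084961)
{'x+': array([149. ,   0.3]), 'x-': array([-150.4,    0.2]), 'y+': array([101.5,  -5. ]), 'y-': array([-95.2,  -0.3])}
```

```bash
cat > g.py <<'E'
from e import *
C=(539.7,63.2);YAW=2.7;D=deckR(YAW);o=np.array([*C,130.])
def dp(x,y,z): return o+D@np.array([x,y,z],float)
def dk(p): return (np.array(p)-o)@D
def st():
    s=observe();R=pose()[1].as_matrix();L=D.T@R
    print("t",round(s["t"],2),"ee",np.round(s["ee_pos"],1),"deck",dk(s["ee_pos"]).round(1),"ydir deg",np.degrees(np.arctan2(L[1,1],L[0,1])).round(2),"tilt",np.degrees(np.arccos(-L[2,2])).round(2),"F",np.round(s["wrist_force"],1),"Fdeck",(np.array(s["wrist_force"])@D).round(1),"w",round(s["gripper_width"],3),"g",s["grip_force"],"j",np.round(s["joint_pos"],2))
E
python3 - <<'E'
from g import *
st();go(dp(0,0,110),frame(-D[:,2],D@pol(1,-56.5,0)))
R=frame(-D[:,2],D@pol(1,-56.5,0));print((dp(0,0,46)-dp(0,0,110))/5)
E
```

```text
t 3.6 ee [426.3  67.9 376. ] deck [  1.5  10.1 270.8] ydir deg -50.39 tilt 0.74 F [ 0.   0.1 -0.3] Fdeck [-0.1  0.1 -0.3] w 1.002 g 0.0 j [-0.3 -0.3 -0.1  2.1  0.1  0.9 -1.2]
need 3.22 rows; n= 4 row: [0.01674, -0.00173, -0.03658] [0.49, -0.041, -1.457]
[  5.4   0.3 -11.6]
```

>>> carry_out(
  plan=[0.0167,-0.0017,-0.0366,0.49,-0.041,-1.457,0.0167,-0.0017,-0.0366,0.49,-0.041,-1.457,0.0167,-0.0017,-0.0366,0.49,-0.041,-1.457,0.0167,-0.0017,-0.0366,0.49,-0.041,-1.457,0,0,0,0,0,0,0,0,0,0,0,0],
  gripper=0.045,
)

```text
t: 4.2
ee_pos: [492.9, 60.6, 229.3]
orientation: [0.928, 0.303, 0.208, 0.058]
wrist_force: [0.4, 0.2, 0.1]
gripper_width: 0.528
grip_force: 0.0
```

```bash
python3 - <<'E'
from g import *
st();go(dp(0,0,46),frame(-D[:,2],D@pol(1,-56.5,0)),5)
p=eyes.snapshot("wrist");save(p,"e.png",None,1.2)
print([r for r in nets.pinpoint("cam_grip",p)[:1]],proj(p,dp(0,0,44)))
E
```

```text
t 4.2 ee [492.9  60.6 229.3] deck [ -0.5  -0.4 109.8] ydir deg -56.52 tilt 0.13 F [0.4 0.2 0.1] Fdeck [ 0.4  0.2 -0. ] w 0.528 g 0.0 j [-0.2 -0.  -0.   2.2  0.2  0.5 -1.4]
need 1.28 rows; n= 5 row: [0.00549, 0.00033, -0.01153] [0.009, -0.024, 0.008]
[{'uv': [258.4, 207.8], 'score': 0.89}] [258.6 207.4]
```

View pics/e.png

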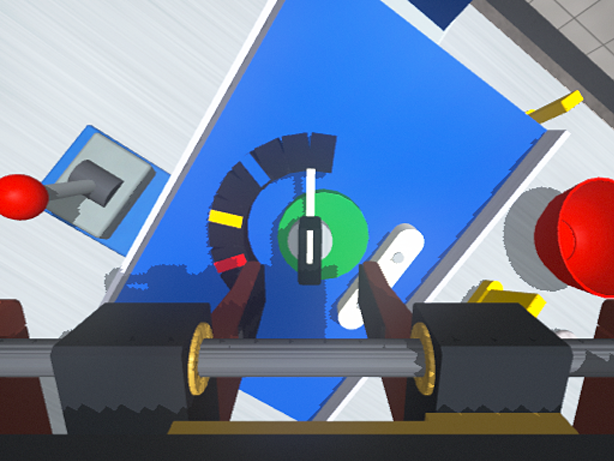

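>>> carry_out(
  plan=[0.0055,0.0003,-0.0115,0,0,0,0.0055,0.0003,-0.0115,0,0,0,0.0055,0.0003,-0.0115,0,0,0,0.0055,0.0003,-0.0115,0,0,0,0.0055,0.0003,-0.0115,0,0,0,0,0,0,0,0,0],
)

```text
t: 4.9
ee_pos: [521.2, 62.3, 173.2]
orientation: [0.928, 0.303, 0.209, 0.058]
wrist_force: [-0.3, 0.1, 0.3]
gripper_width: 0.513
grip_force: 0.0
```

>>> carry_out(
  plan=[0,0,0,0,0,0,0,0,0,0,0,0,0,0,0,0,0,0,0,0,0,0,0,0,0,0,0,0,0,0],
  gripper=0.0,
)

```text
t: 5.4
ee_pos: [520.0, 63.4, 172.5]
orientation: [0.928, 0.303, 0.209, 0.057]
wrist_force: [-8.3, 3.7, 6.5]
gripper_width: 0.153
grip_force: 30.0
```

```bash
python3 - <<'E'
from g import *
st();print(D[:,2]*76.5, D[:,2]*76.5/10)
E
```

```text
t 5.4 ee [520.   63.4 172.5] deck [ 0.2  1.2 46.8] ydir deg -56.51 tilt 0.06 F [-8.3  3.7  6.5] Fdeck [-4.6  4.1  9.3] w 0.153 g 29.97895985841751 j [-0.3  0.1 -0.   2.3  0.3  0.3 -1.5]
[-32.3  -1.5  69.3] [-3.2 -0.2  6.9]
```

>>> carry_out(
  plan=[-0.001,0.001,0,-3.23,-0.15,6.93,0,0,0,-3.23,-0.15,6.93,0,0,0,-3.23,-0.15,6.93,0,0,0,-3.23,-0.15,6.93,0,0,0,-3.23,-0.15,6.93,0,0,0,-3.23,-0.15,6.93,0,0,0,-3.23,-0.15,6.93,0,0,0,-3.23,-0.15,6.93,0,0,0,-3.23,-0.15,6.93,0,0,0,-3.23,-0.15,6.93,0,0,0,0,0,0,0,0,0,0,0,0],
)

```text
t: 6.6
ee_pos: [518.8, 63.9, 171.9]
orientation: [0.541, 0.813, 0.128, 0.174]
wrist_force: [-5.1, 3.5, 3.0]
gripper_width: 0.16
grip_force: 30.0
```

>>> carry_out(
  plan=[0,0,0,0,0,0,0,0,0,0,0,0,0,0,0,0,0,0],
  gripper=0.045,
)

```text
t: 6.9
ee_pos: [519.9, 62.9, 172.4]
orientation: [0.542, 0.812, 0.128, 0.175]
wrist_force: [0.6, -0.2, 0.1]
gripper_width: 0.395
grip_force: 0.0
```

```bash
python3 - <<'E'
from g import *
st();print(dp(0,0,130)-dp(0,0,46))
E
```

```text
t 6.9 ee [519.9  62.9 172.4] deck [-0.   0.6 46.7] ydir deg 19.88 tilt 0.06 F [ 0.6 -0.2  0.1] Fdeck [ 0.6 -0.2 -0.1] w 0.395 g 0.0 j [-0.   0.1 -0.2  2.2  0.4  0.3 -0.2]
[-35.5  -1.7  76.1]
```

>>> carry_out(
  plan=[-0.014,-0.0007,0.03,0,0,0,-0.014,-0.0007,0.03,0,0,0,-0.014,-0.0007,0.03,0,0,0,-0.014,-0.0007,0.03,0,0,0,-0.014,-0.0007,0.03,0,0,0,0,0,0,0,0,0],
)

```text
t: 7.5
ee_pos: [450.4, 59.8, 326.7]
orientation: [0.541, 0.811, 0.131, 0.177]
wrist_force: [0.4, 0.4, 0.4]
gripper_width: 0.508
grip_force: 0.0
```

```bash
cat >> g.py <<'E'
def ondeck(p,u,v,h):
    Rm=np.array(p["R"]);c0=-Rm.T@np.array(p["t"])
    d=Rm.T@np.array([(u-p["cx"])/p["fx"],(v-p["cy"])/p["fy"],1]);n=D[:,2];t=(n@(o+n*h-c0))/(n@d);return D.T@(c0+d*t-o)
E
python3 - <<'E'
from g import *
st()
p=eyes.snapshot("wrist");save(p,"f.png",None,1.2);np.save("f.npy",p,allow_pickle=True);m=masks(p)
def blob(k,X):
    u,v=proj(p,X);n,l,s,ce=cv2.connectedComponentsWithStats(m[k].astype(np.uint8),connectivity=4)
    i=1+np.argmin(np.hypot(*(ce[1:]-[u,v]).T)+100*(s[1:,4]<20));vv,uu=np.nonzero(l==i);return ce[i],np.c_[uu,vv]
for k,X,h in (("yellow",pol(59,110,18),18),("red",pol(59,142,18),18),("white",[0,-60.5,16],16),("white",pol(33,110,24),24)):
    c,pts=blob(k,dp(*X));Q=np.array([ondeck(p,u,v,h) for u,v in pts]);q=Q.mean(0);l=cv2.fitLine(Q[:,:2].astype(np.float32),2,0,.01,.01).ravel()
    print(k,c,len(pts),"deck",q,"ang",np.degrees(np.arctan2(q[1],q[0])),"r",np.hypot(*q[:2]),"line",np.degrees(np.arctan2(l[1],l[0])),"expected",X)
E
```

```text
t 7.5 ee [450.4  59.8 326.7] deck [  2.2   0.8 216.1] ydir deg 19.87 tilt 0.45 F [0.4 0.4 0.4] Fdeck [0.6 0.4 0.1] w 0.508 g 0.0 j [ 0.  -0.2 -0.3  2.2  0.1  0.8  0.1]
yellow [255.  118.5] 141 deck [-20.9  56.   18. ] ang 110.47788644488793 r 59.79221237992806 line -70.34436 expected [np.float64(-20.179188456214455), np.float64(55.4418646263686), 18]
red [227.9 127.6] 141 deck [-46.3  36.1  18. ] ang 142.0527557148115 r 58.742149349927594 line -39.49071 expected [np.float64(-46.492634462796595), np.float64(36.32402704421384), 18]
white [238.4 214.9] 1111 deck [ -0.9 -60.1  16. ] ang -90.88085598530728 r 60.07645699412621 line 0.1219305 expected [0, -60.5, 16]
white [255.1 142.6] 131 deck [-11.9  31.3  24. ] ang 110.84350420477946 r 33.49289750040719 line -69.54079 expected [np.float64(-11.286664729747068), np.float64(31.00985648593498), 24]
```

View pics/f.png

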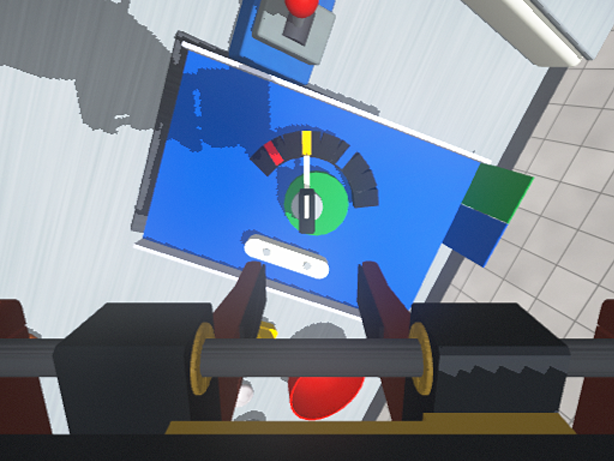

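```bash
python3 - <<'E'
from g import *
R=frame([0,0,-1],[np.sin(np.radians(5)),np.cos(np.radians(5)),0])
go([560,-265,290],R,10)
p=np.load("f.npy",allow_pickle=True).item();st()
# camera in tool frame at picture
p0,R0=pose();Rm=np.array(p["R"]);c0=-Rm.T@np.array(p["t"]);ct=R0.as_matrix().T@(c0-p0);print("cam in tool",ct,(Rm@R0.as_matrix()).round(2).tolist())
q=dict(p);Rw=Rm@R0.as_matrix()@R.as_matrix().T;
for z in (250,290,330):
  for x in (480,520,560):
    c=np.array([x,-265,z])+R.as_matrix()@ct;q["R"]=Rw;q["t"]=-Rw@c;print(x,z,proj(q,[482,-268,85]),proj(q,[482,-268,4]))
E
```

```text
need 7.79 rows; n= 10 row: [0.01097, -0.03246, -0.00346] [-1.481, 2.209, 6.138]
t 7.55 ee [450.3  59.6 324.6] deck [  1.2   0.6 214.2] ydir deg 19.87 tilt 0.31 F [ 0.4  0.9 -0.9] Fdeck [ 0.   0.9 -1. ] w 0.51 g 0.0 j [ 0.  -0.2 -0.3  2.2  0.1  0.7  0.1]
cam in tool [  72.7    0.9 -147.2] [[0.0, 1.0, -0.0], [-0.96, 0.0, -0.27], [-0.27, 0.0, 0.96]]
480 250 [254.9 179. ] [255.6 164.9]
520 250 [251.5 141.8] [252.8 134.8]
560 250 [247.8 102. ] [250. 103.]
480 290 [255.3 171.2] [255.8 159.8]
520 290 [252.2 137.9] [253.3 132.3]
560 290 [249.  102.5] [250.7 103.4]
480 330 [255.6 165. ] [256.  155.5]
520 330 [252.8 134.9] [253.8 130.2]
560 330 [249.9 103. ] [251.4 103.7]
```

```bash
python3 - <<'E'
from g import *
go([482,-266,270],frame([0,0,-1],[np.sin(np.radians(5)),np.cos(np.radians(5)),0]),9)
E
```

```text
need 7.79 rows; n= 9 row: [0.00352, -0.03618, -0.00607] [-1.646, 2.454, 6.819]
```

>>> carry_out(
  plan=[0.0035,-0.0362,-0.006,-1.646,2.454,6.819,0.0035,-0.0362,-0.006,-1.646,2.454,6.819,0.0035,-0.0362,-0.006,-1.646,2.454,6.819,0.0035,-0.0362,-0.006,-1.646,2.454,6.819,0.0035,-0.0362,-0.006,-1.646,2.454,6.819,0.0035,-0.0362,-0.006,-1.646,2.454,6.819,0.0035,-0.0362,-0.006,-1.646,2.454,6.819,0.0035,-0.0362,-0.006,-1.646,2.454,6.819,0.0035,-0.0362,-0.006,-1.646,2.454,6.819,0,0,0,0,0,0,0,0,0,0,0,0],
  gripper=0.045,
)

```text
t: 8.65
ee_pos: [479.3, -244.7, 269.7]
orientation: [0.081, 0.997, 0.005, 0.01]
wrist_force: [-0.7, -0.3, 0.3]
gripper_width: 0.509
grip_force: 0.0
```

```bash
python3 - <<'E'
from g import *
st();p=eyes.snapshot("wrist");save(p,"i.png",None,1.2);np.save("i.npy",p,allow_pickle=True);m=masks(p);W=cloud(p)
for k in ("yellow","red","blue"):
  b=m[k]&(abs(W[...,1]+330)<110)&(abs(W[...,0]-485)<70)
  T=W[b&(W[...,2]>78)];F=W[b&(W[...,2]<30)]
  for nm,X in (("tab",T),("foot",F)):
    if len(X)>5: print(k,nm,len(X),X.mean(0),cv2.minAreaRect(X[:,:2].astype(np.float32)))
X=W[m["green"]&(abs(W[...,2])<15)];print("pad",len(X),X[:,2].mean(),cv2.minAreaRect(X[:,:2].astype(np.float32)))
print([(r["uv"],r["score"]) for r in nets.pinpoint("gauge_yellow",p)[:3]])
E
```

```text
t 8.65 ee [ 479.3 -244.7  269.7] deck [  -8.7 -304.7  158.2] ydir deg 78.82 tilt 23.74 F [-0.7 -0.3  0.3] Fdeck [-0.5 -0.3  0.5] w 0.509 g 0.0 j [ 0.2  0.2  0.2  1.8 -0.1  1.1  1.9]
yellow tab 717 [ 467.  -262.2  226.6] ((476.2356872558594, -258.8236389160156), (40.93394470214844, 56.307064056396484), 61.835662841796875)
yellow foot 299 [ 475.5 -269.4   19.9] ((493.24884033203125, -303.9630126953125), (62.691322326660156, 94.17106628417969), 11.425546646118164)
red tab 300 [ 496.1 -331.2   97.6] ((500.9217529296875, -284.2066650390625), (120.43131256103516, 28.966493606567383), 84.97509002685547)
red foot 346 [ 491.3 -333.    20.7] ((496.7989807128906, -335.74859619140625), (59.578094482421875, 23.35625648498535), 3.7876148223876953)
blue tab 300 [ 473.8 -401.7   89.2] ((474.2837219238281, -402.1601257324219), (13.21015739440918, 29.5848331451416), 83.30915832519531)
blue foot 234 [ 469.6 -400.    20.6] ((474.29754638671875, -402.0999450683594), (14.56547737121582, 58.89025115966797), 83.807373046875)
pad 8838 4.49251651781487 ((491.2559814453125, -337.27838134765625), (208.72586059570312, 119.31380462646484), 83.3331527709961)
[([240.8, 164.9], 0.86), ([315.8, 236.9], 0.58)]
```

View pics/i.png

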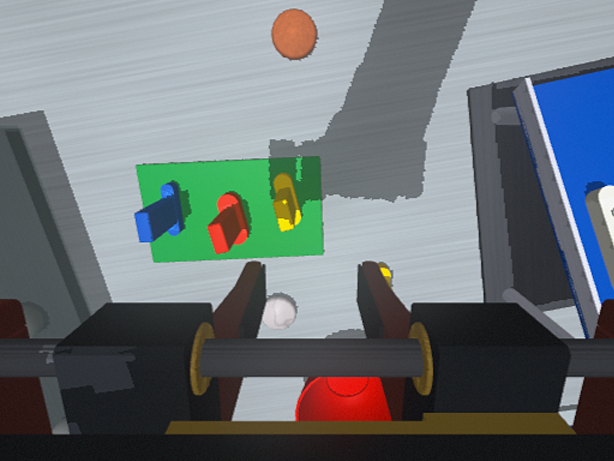

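```bash
python3 - <<'E'
from g import *
p=np.load("i.npy",allow_pickle=True).item();W=cloud(p);h=cv2.cvtColor(p["color"],cv2.COLOR_RGB2HSV)
b=(h[...,0]>15)&(h[...,0]<35)&(h[...,1]>120)&(abs(W[...,1]+267)<30)&(abs(W[...,0]-482)<45)
T=W[b&(W[...,2]>81)&(W[...,2]<97)];F=W[b&(W[...,2]<27)&(W[...,2]>13)]
for X in (T,F): print(len(X),X.mean(0),cv2.minAreaRect(X[:,:2].astype(np.float32)),X.min(0),X.max(0))
# outline by projection onto plane heights
v,u=np.nonzero(b);n,l,s,ce=cv2.connectedComponentsWithStats(b.astype(np.uint8));print(s[1:],ce[1:])
top=np.argwhere(b&(W[...,2]>81)&(W[...,2]<97));P=np.array([onplane(p,c,r,89)[:2] for r,c in top],np.float32);print("top on plane 89",P.mean(0),cv2.minAreaRect(P))
low=np.argwhere(b&(W[...,2]<27)&(W[...,2]>13));P=np.array([onplane(p,c,r,20)[:2] for r,c in low],np.float32);print("foot on plane 20",cv2.minAreaRect(P))
print(proj(p,[482,-268,89]),proj(p,[482,-268,20]))
E
```

```text
334 [ 483.7 -269.6   88.9] ((484.54473876953125, -269.9881591796875), (29.89543342590332, 13.918882369995117), 4.813320636749268) [ 469.6 -277.3   81.3] [ 499.9 -262.    91.7]
280 [ 475.1 -267.8   20.3] ((484.34686279296875, -269.97021484375), (58.95812225341797, 19.882190704345703), 5.03547477722168) [ 455.  -281.5   13.3] [ 513.5 -258.4   27. ]
[[ 228  144   23   49  806]
 [ 158  270   21   59  576]
 [ 138  351  147   11 1528]] [[238.1 168.6]
 [165.7 300.6]
 [211.5 356.2]]
top on plane 89 [ 483.7 -269.6] ((483.8044128417969, -269.57659912109375), (30.567947387695312, 14.453332901000977), 4.701654434204102)
foot on plane 20 ((484.224365234375, -269.695556640625), (59.44116973876953, 20.26414680480957), 5.788898468017578)
[237.4 176.7] [240.4 164.2]
```

```bash
python3 - <<'E'
from g import *
a=np.radians(4.9);go([484.2,-269.8,125],frame([0,0,-1],[-np.sin(a),np.cos(a),0]),5)
E
```

```text
need 2.97 rows; n= 5 row: [0.00094, -0.00525, -0.02918] [-0.137, 0.259, 2.813]
```

>>> carry_out(
  plan=[0.001,-0.0053,-0.029,-0.137,0.259,2.813,0.001,-0.0053,-0.029,-0.137,0.259,2.813,0.001,-0.0053,-0.029,-0.137,0.259,2.813,0.001,-0.0053,-0.029,-0.137,0.259,2.813,0.001,-0.0053,-0.029,-0.137,0.259,2.813,0,0,0,0,0,0,0,0,0,0,0,0],
)

```text
t: 9.45
ee_pos: [484.7, -270.3, 127.3]
orientation: [-0.042, 0.999, -0.0, 0.001]
wrist_force: [-0.7, 0.6, 0.1]
gripper_width: 0.509
grip_force: 0.0
```

```bash
python3 - <<'E'
from g import *
st();a=np.radians(4.9);go([484.2,-269.8,83],frame([0,0,-1],[-np.sin(a),np.cos(a),0]),4)
E
```

```text
t 9.45 ee [ 484.7 -270.3  127.3] deck [ -65.1 -330.5   27.4] ydir deg 91.97 tilt 24.94 F [-0.7  0.6  0.1] Fdeck [-0.6  0.6  0.4] w 0.509 g 0.0 j [ 0.3  0.4  0.2  1.9 -0.1  0.8  2.2]
need 0.89 rows; n= 4 row: [-0.00014, 0.00012, -0.01108] [0.002, 0.016, 0.008]
```

>>> carry_out(
  plan=[-0.0001,0.0001,-0.011,0,0,0,-0.0001,0.0001,-0.011,0,0,0,-0.0001,0.0001,-0.011,0,0,0,-0.0001,0.0001,-0.011,0,0,0,0,0,0,0,0,0,0,0,0,0,0,0],
)

```text
t: 10.05
ee_pos: [484.1, -270.7, 82.4]
orientation: [-0.043, 0.999, -0.0, 0.0]
wrist_force: [-1.0, -0.4, 0.1]
gripper_width: 0.513
grip_force: 0.0
```

>>> carry_out(
  plan=[0,0,0,0,0,0,0,0,0,0,0,0,0,0,0,0,0,0,0,0,0,0,0,0,0,0,0,0,0,0],
  gripper=0.0,
)

```text
t: 10.55
ee_pos: [484.4, -270.7, 82.9]
orientation: [-0.043, 0.999, -0.0, 0.001]
wrist_force: [-0.3, 0.0, 0.2]
gripper_width: 0.16
grip_force: 30.0
```

```bash
python3 - <<'E'
from g import *
st();p0,R0=pose();np.save("grasp.npy",np.r_[p0,R0.as_quat()])
go([484,-270,250],R0)
E
```

```text
t 10.55 ee [ 484.4 -270.7   82.9] deck [ -84.2 -330.9  -12.7] ydir deg 92.05 tilt 24.92 F [-0.3  0.   0.2] Fdeck [-0.2  0.1  0.3] w 0.16 g 29.977091252803802 j [ 0.3  0.5  0.2  1.9 -0.1  0.7  2.2]
need 3.34 rows; n= 4 row: [-0.0001, 0.00018, 0.04177] [0.0, 0.0, 0.0]
```

```bash
python3 - <<'E'
from g import *
p0,R0=pose();Rt=frame(-D[:,2],D[:,1]);P=dp(98,-40,130);print(P)
d=(P-(p0+[0,0,170]))/1000;r=np.degrees((Rt*R0.inv()).as_rotvec());print(d/8,r/8,np.linalg.norm(d/8))
E
```

```text
[575.4  24.8 289.2]
[0. 0. 0.] [ 0.2 -3.1 -0.3] 0.038923587227545874
```

>>> carry_out(
  plan=[0,0,0.03,0,0,0,0,0,0.0425,0,0,0,0,0,0.0425,0,0,0,0,0,0.0425,0,0,0,0.0114,0.0369,0.0061,0.2,-3.1,-0.3,0.0114,0.0369,0.0061,0.2,-3.1,-0.3,0.0114,0.0369,0.0061,0.2,-3.1,-0.3,0.0114,0.0369,0.0061,0.2,-3.1,-0.3,0.0114,0.0369,0.0061,0.2,-3.1,-0.3,0.0114,0.0369,0.0061,0.2,-3.1,-0.3,0.0114,0.0369,0.0061,0.2,-3.1,-0.3,0.0114,0.0369,0.0061,0.2,-3.1,-0.3],
)

```text
t: 11.75
ee_pos: [575.5, 25.9, 289.6]
orientation: [-0.021, 0.976, 0.005, 0.217]
wrist_force: [0.3, -0.9, -0.8]
gripper_width: 0.156
grip_force: 30.0
```

>>> carry_out(
  plan=[0,0,0,0,0,0,0,0,0,0,0,0],
)

```text
t: 11.95
ee_pos: [575.0, 25.1, 288.9]
orientation: [-0.022, 0.976, 0.004, 0.215]
wrist_force: [-0.2, 0.5, -0.4]
gripper_width: 0.153
grip_force: 30.0
```

```bash
python3 - <<'E'
from g import *
st();Rt=frame(-D[:,2],D[:,1]);go(dp(98,-40,86),Rt,4)
p=eyes.snapshot("wrist");save(p,"j.png",None,1.2);np.save("j.npy",p,allow_pickle=True)
W=cloud(p);h=cv2.cvtColor(p["color"],cv2.COLOR_RGB2HSV);p0,R0=pose()
b=(h[...,0]>15)&(h[...,0]<35)&(h[...,1]>120);L=(W-p0)@R0.as_matrix()
k=b&(abs(L[...,1])<20)&(abs(L[...,0])<40)&(L[...,2]>30)&(L[...,2]<110);X=L[k];print("gauge in tool",len(X),X.mean(0),X.min(0),X.max(0))
F=X[X[:,2]>55];print("foot",len(F),cv2.minAreaRect(F[:,:2].astype(np.float32)),np.median(F[:,2]))
E
```

```text
t 11.95 ee [575.   25.1 288.9] deck [ 97.5 -39.7 129.8] ydir deg 89.94 tilt 0.18 F [-0.2  0.5 -0.4] Fdeck [-0.3  0.5 -0.3] w 0.153 g 29.975217282772064 j [-0.1  0.1 -0.   2.   0.1  0.6  1.4]
need 0.88 rows; n= 4 row: [0.00475, 0.00015, -0.00988] [0.02, -0.035, 0.026]
gauge in tool 781 [17.4  1.6 57.9] [-7.4 -8.4 30.1] [29.5 10.8 64. ]
foot 626 ((11.019340515136719, 1.1685914993286133), (18.831119537353516, 37.05791473388672), 89.1188735961914) 62.42772881839598
```

View pics/j.png

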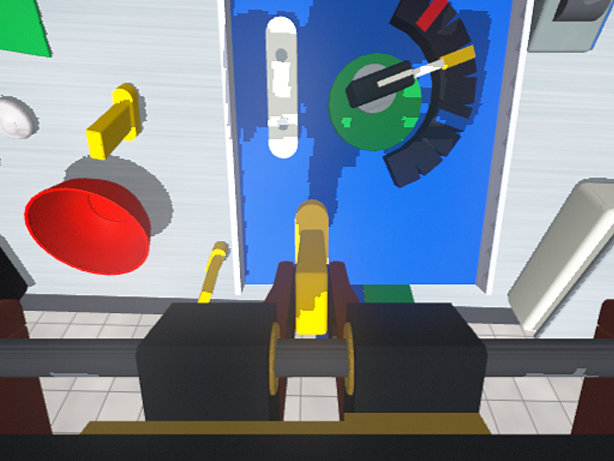

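>>> carry_out(
  plan=[0.0048,0,-0.0098,0.02,-0.035,0.026,0.0048,0,-0.0098,0.02,-0.035,0.026,0.0048,0,-0.0098,0.02,-0.035,0.026,0.0048,0,-0.0098,0.02,-0.035,0.026,0,0,0,0,0,0,0,0,0,0,0,0],
)

```text
t: 12.6
ee_pos: [594.6, 24.3, 249.1]
orientation: [-0.022, 0.976, 0.005, 0.216]
wrist_force: [-0.6, 0.0, -0.1]
gripper_width: 0.158
grip_force: 30.0
```

>>> carry_out(
  plan=[0.0008,0,-0.0018,0,0,0,0.0008,0,-0.0018,0,0,0,0,0,0,0,0,0],
)

```text
t: 12.9
ee_pos: [596.3, 24.5, 246.3]
orientation: [-0.022, 0.976, 0.005, 0.217]
wrist_force: [-0.3, -0.6, -1.8]
gripper_width: 0.158
grip_force: 30.0
```

```bash
python3 - <<'E'
from g import *
st()
p=eyes.snapshot("wrist");np.save("k.npy",p,allow_pickle=True)
h=cv2.cvtColor(p["color"],cv2.COLOR_RGB2HSV);m=masks(p)
def rowsdeck(mask,x0,x1,y0,y1,hh):
    v,u=np.nonzero(mask);Q=np.array([ondeck(p,a,b,hh) for a,b in zip(u,v)]);k=(Q[:,0]>x0)&(Q[:,0]<x1)&(Q[:,1]>y0)&(Q[:,1]<y1);return Q[k]
Y=(h[...,0]>15)&(h[...,0]<35)&(h[...,1]>120)
f=rowsdeck(Y,50,85,-70,-10,20)
for a in range(60,84,4):
    k=f[abs(f[:,0]-a)<2];
    if len(k): print("foot x",a,k[:,1].min().round(1),k[:,1].max().round(1))
w=rowsdeck((h[...,1]<70)&(h[...,2]>120),-35,35,-90,-45,16)
for a in (-30,-15,0,15,30):
    k=w[abs(w[:,0]-a)<2]
    if len(k): print("fence x",a,k[:,1].min().round(1),k[:,1].max().round(1))
g=rowsdeck((h[...,0]>50)&(h[...,0]<80)&(h[...,1]>100),-40,40,-50,40,17);print("disc",cv2.minEnclosingCircle(g[:,:2].astype(np.float32)))
y=rowsdeck(Y,-50,0,40,75,18);print("mark",y.mean(0),"exp",pol(59,110,18))
E
```

```text
t 12.9 ee [596.3  24.5 246.3] deck [ 98.8 -41.3  82.3] ydir deg 89.89 tilt 0.07 F [-0.3 -0.6 -1.8] Fdeck [-1.  -0.6 -1.5] w 0.158 g 29.97509479522705 j [-0.1  0.1 -0.   2.   0.1  0.5  1.4]
foot x 68 -43.0 -35.1
foot x 72 -49.4 -33.0
foot x 76 -50.2 -32.2
foot x 80 -50.2 -32.2
fence x -30 -70.1 -49.7
fence x -15 -70.6 -49.9
fence x 0 -70.0 -50.1
fence x 15 -70.6 -49.6
fence x 30 -70.4 -49.8
disc ((8.06592082977295, 3.114548444747925), 31.925214767456055)
mark [-21.4  57.1  18. ] exp [np.float64(-20.179188456214455), np.float64(55.4418646263686), 18]
```

>>> carry_out(
  plan=[0.0004,0.0009,-0.0009,0,0,0,0.0004,0.0009,-0.0009,0,0,0,0.0004,0,-0.0009,0,0,0,0,0,0,0,0,0],
)

```text
t: 13.35
ee_pos: [597.5, 26.6, 243.7]
orientation: [-0.022, 0.976, 0.005, 0.217]
wrist_force: [-1.8, 0.3, 1.1]
gripper_width: 0.156
grip_force: 30.0
```

>>> carry_out(
  plan=[0.0002,0,-0.0005,0,0,0,0,0,0,0,0,0],
)

```text
t: 13.55
ee_pos: [597.6, 26.6, 243.7]
orientation: [-0.022, 0.976, 0.005, 0.217]
wrist_force: [-5.6, 0.6, 6.3]
gripper_width: 0.16
grip_force: 30.0
```

```bash
python3 - <<'E'
from g import *
st()
E
```

```text
t 13.55 ee [597.6  26.6 243.7] deck [ 98.9 -39.3  79.3] ydir deg 89.9 tilt 0.08 F [-5.6  0.6  6.3] Fdeck [-2.3  0.9  8.1] w 0.16 g 29.992153644561768 j [-0.1  0.1 -0.   2.   0.1  0.5  1.4]
```

>>> carry_out(
  plan=[-0.00905,-0.0007,-0.00423,0,0,0,-0.00905,-0.00043,-0.00423,0,0,0,-0.00905,-0.00043,-0.00423,0,0,0,-0.00905,-0.00043,-0.00423,0,0,0,-0.00905,-0.00043,-0.00423,0,0,0,0,0,0,0,0,0],
)

```text
t: 14.15
ee_pos: [552.3, 23.8, 222.8]
orientation: [-0.022, 0.976, 0.005, 0.218]
wrist_force: [-2.2, -0.8, 7.1]
gripper_width: 0.159
grip_force: 30.0
```

```bash
python3 - <<'E'
from g import *
st()
E
```

```text
t 14.15 ee [552.3  23.8 222.8] deck [ 49.  -39.9  79.5] ydir deg 89.88 tilt 0.21 F [-2.2 -0.8  7.1] Fdeck [ 1.  -0.7  7.4] w 0.159 g 30.001340210437775 j [-0.1  0.1 -0.   2.1  0.1  0.5  1.4]
```

Lateral force is small; continue through the gap.

>>> carry_out(
  plan=[-0.00905,-0.00038,-0.00423,0,0,0,-0.00905,-0.00038,-0.00423,0,0,0,-0.00905,-0.00038,-0.00423,0,0,0,-0.00905,-0.00038,-0.00423,0,0,0,0,0,0,0,0,0],
)

```text
t: 14.65
ee_pos: [517.2, 22.6, 206.8]
orientation: [-0.022, 0.975, 0.005, 0.219]
wrist_force: [-2.0, 0.3, 10.5]
gripper_width: 0.158
grip_force: 30.0
```

```bash
python3 - <<'E'
from g import *
st()
E
```

```text
t 14.65 ee [517.2  22.6 206.8] deck [ 10.3 -39.5  79.9] ydir deg 89.88 tilt 0.36 F [-2.   0.3 10.5] Fdeck [ 2.6  0.4 10.4] w 0.158 g 30.002059936523438 j [-0.2  0.1 -0.   2.2  0.1  0.4  1.3]
```

>>> carry_out(
  plan=[-0.00908,-0.00041,-0.00418,0,0,0,-0.00908,-0.00041,-0.00418,0,0,0,-0.00908,-0.00041,-0.00418,0,0,0,-0.00908,-0.00041,-0.00418,0,0,0,-0.00908,-0.00041,-0.00418,0,0,0,0,0,0,0,0,0],
)

```text
t: 15.25
ee_pos: [470.7, 20.6, 185.0]
orientation: [-0.022, 0.976, 0.005, 0.218]
wrist_force: [-9.3, 0.9, 14.2]
gripper_width: 0.158
grip_force: 30.0
```

```bash
python3 - <<'E'
from g import *
st()
E
```

```text
t 15.25 ee [470.7  20.6 185. ] deck [-41.  -39.3  79.8] ydir deg 89.89 tilt 0.22 F [-9.3  0.9 14.2] Fdeck [-2.4  1.3 16.8] w 0.158 g 30.00740021467209 j [-0.2  0.  -0.   2.4  0.2  0.3  1.3]
```

>>> carry_out(
  plan=[-0.00912,-0.00043,-0.00408,0,0,0,-0.00912,-0.00043,-0.00408,0,0,0,-0.00912,-0.00043,-0.00408,0,0,0,0,0,0,0,0,0],
)

```text
t: 15.65
ee_pos: [442.7, 19.1, 172.0]
orientation: [-0.022, 0.976, 0.005, 0.217]
wrist_force: [-6.8, 1.3, 10.7]
gripper_width: 0.155
grip_force: 30.0
```

```bash
python3 - <<'E'
from g import *
st();print(np.round(observe()["joint_pos"],3).tolist())
E
```

```text
t 15.65 ee [442.7  19.1 172. ] deck [-72.  -39.5  79.9] ydir deg 89.89 tilt 0.11 F [-6.8  1.3 10.7] Fdeck [-1.6  1.6 12.5] w 0.155 g 30.00661075115204 j [-0.2 -0.  -0.   2.4  0.2  0.3  1.2]
[-0.171, -0.016, -0.033, 2.423, 0.219, 0.308, 1.217]
```

>>> carry_out(
  plan=[-0.00908,-0.00043,-0.00415,0,0,0,-0.00908,-0.00043,-0.00415,0,0,0,0,0,0,0,0,0],
)

```text
t: 15.95
ee_pos: [424.4, 18.2, 163.5]
orientation: [-0.022, 0.976, 0.005, 0.217]
wrist_force: [-7.1, 1.7, 8.7]
gripper_width: 0.158
grip_force: 30.0
```

```bash
python3 - <<'E'
from g import *
st();print(np.round(observe()["joint_pos"],3).tolist())
g=np.load("grasp.npy");p0,R0=pose();Rt=Ro.from_quat(g[3:])
u=np.array([p0[0],p0[1],p0[2]+110]);d=np.array([484,-270.2,270])-u;r=np.degrees((Rt*R0.inv()).as_rotvec());print(d/9000,r/9)
E
```

```text
t 15.95 ee [424.4  18.2 163.5] deck [-92.2 -39.5  79.9] ydir deg 89.9 tilt 0.09 F [-7.1  1.7  8.7] Fdeck [-2.6  2.  10.8] w 0.158 g 30.006845891475677 j [-0.2 -0.  -0.   2.5  0.2  0.3  1.2]
[-0.17, -0.032, -0.043, 2.467, 0.251, 0.283, 1.176]
[ 0. -0. -0.] [-0.2  2.8  0.3]
```

>>> carry_out(
  plan=[-0.003,0,0.02,0,0,0,0,0,0.04,0,0,0,0,0,0.05,0,0,0,0.0069,-0.032,-0.0004,-0.2,2.8,0.3,0.0069,-0.032,-0.0004,-0.2,2.8,0.3,0.0069,-0.032,-0.0004,-0.2,2.8,0.3,0.0069,-0.032,-0.0004,-0.2,2.8,0.3,0.0069,-0.032,-0.0004,-0.2,2.8,0.3,0.0069,-0.032,-0.0004,-0.2,2.8,0.3,0.0069,-0.032,-0.0004,-0.2,2.8,0.3,0.0069,-0.032,-0.0004,-0.2,2.8,0.3,0.0069,-0.032,-0.0004,-0.2,2.8,0.3],
)

```text
t: 17.15
ee_pos: [484.1, -271.0, 269.3]
orientation: [-0.047, 0.999, -0.0, -0.003]
wrist_force: [0.6, 0.5, -0.8]
gripper_width: 0.159
grip_force: 30.0
```

>>> carry_out(
  plan=[0,0,0,0,0,0,0,0,0,0,0,0],
)

```text
t: 17.35
ee_pos: [483.8, -270.0, 268.7]
orientation: [-0.046, 0.999, -0.0, -0.003]
wrist_force: [-0.6, 1.6, -0.7]
gripper_width: 0.154
grip_force: 30.0
```

```bash
python3 - <<'E'
from g import *
st();g=np.load("grasp.npy");go([484.4,-270.5,95],Ro.from_quat(g[3:]))
E
```

```text
t 17.35 ee [ 483.8 -270.   268.7] deck [  -6.2 -330.2  155.9] ydir deg 92.31 tilt 25.32 F [-0.6  1.6 -0.7] Fdeck [-0.7  1.7 -0.4] w 0.154 g 29.999744296073914 j [ 0.   0.3  0.5  1.8 -0.1  1.1  2.2]
need 3.47 rows; n= 4 row: [0.00014, -0.00014, -0.04342] [-0.002, -0.1, -0.076]
```

>>> carry_out(
  plan=[0.0001,-0.0001,-0.0434,0,-0.1,-0.076,0.0001,-0.0001,-0.0434,0,-0.1,-0.076,0.0001,-0.0001,-0.0434,0,-0.1,-0.076,0.0001,-0.0001,-0.0334,0,-0.1,-0.076,0,0,-0.01,0,0,0,0,0,-0.005,0,0,0,0,0,0,0,0,0],
)

```text
t: 18.05
ee_pos: [485.3, -270.1, 92.3]
orientation: [-0.044, 0.999, -0.001, 0.002]
wrist_force: [-0.2, -0.2, -0.6]
gripper_width: 0.155
grip_force: 30.0
```

```bash
python3 - <<'E'
from g import *
st();g=np.load("grasp.npy");go([484.4,-270.5,84],Ro.from_quat(g[3:]))
E
```

```text
t 18.05 ee [ 485.3 -270.1   92.3] deck [ -79.4 -330.3   -4.6] ydir deg 92.16 tilt 24.74 F [-0.2 -0.2 -0.6] Fdeck [-0.4 -0.2 -0.4] w 0.155 g 29.999805986881256 j [ 0.1  0.5  0.4  1.9 -0.3  0.8  2.3]
need 0.17 rows; n= 1 row: [-0.00088, -0.00043, -0.0083] [0.021, 0.187, -0.101]
```

>>> carry_out(
  plan=[-0.0003,0,-0.003,0,0.1,-0.05,-0.0003,0,-0.003,0,0.09,-0.05,0,0,-0.002,0,0,0,0,0,-0.001,0,0,0,0,0,0,0,0,0],
)

```text
t: 18.55
ee_pos: [484.9, -270.5, 83.6]
orientation: [-0.043, 0.999, -0.001, 0.001]
wrist_force: [-1.6, 1.0, 10.1]
gripper_width: 0.158
grip_force: 30.0
```

```bash
python3 - <<'E'
from g import *
st()
E
```

```text
t 18.55 ee [ 484.9 -270.5   83.6] deck [ -83.4 -330.7  -12.3] ydir deg 92.05 tilt 24.9 F [-1.6  1.  10.1] Fdeck [2.8 1.1 9.8] w 0.158 g 30.004946887493134 j [ 0.1  0.5  0.4  1.9 -0.3  0.8  2.3]
```

>>> carry_out(
  plan=[0,0,0,0,0,0,0,0,0,0,0,0,0,0,0,0,0,0,0,0,0,0,0,0,0,0,0.03,0,0,0,0,0,0.045,0,0,0,0,0,0.045,0,0,0,0,0,0.045,0,0,0,0,0,0,0,0,0],
  gripper=0.045,
)

```text
t: 19.45
ee_pos: [486.6, -272.0, 253.3]
orientation: [-0.043, 0.999, -0.002, 0.005]
wrist_force: [1.6, -0.8, -0.3]
gripper_width: 0.513
grip_force: 0.0
```

```bash
python3 - <<'E'
from g import *
st();p=eyes.snapshot("wrist");W=cloud(p);h=cv2.cvtColor(p["color"],cv2.COLOR_RGB2HSV)
b=(h[...,0]>15)&(h[...,0]<35)&(h[...,1]>120)&(abs(W[...,1]+267)<30)&(abs(W[...,0]-482)<45)
T=W[b&(W[...,2]>81)&(W[...,2]<97)];F=W[b&(W[...,2]<27)&(W[...,2]>13)]
for X in (T,F): print(len(X),X.mean(0),cv2.minAreaRect(X[:,:2].astype(np.float32)))
# clamp ball and knob from top
t=eyes.snapshot("top");W=cloud(t);m=masks(t);k=m["red"]&(abs(W[...,0]-452)<30)&(abs(W[...,1]-212)<30)&(W[...,2]>120);X=W[k]
f=least_squares(lambda c:np.linalg.norm(X-c,axis=1)-13,X.mean(0)-[0,0,10]);print("ball",len(X),f.x,np.std(f.fun))
v,u=np.nonzero(k);print("uv",u.mean(),v.mean())
Z=Ro.from_euler("z",YAW,degrees=True).as_matrix();
for a in (0,.1,.2): th=np.radians(-29)+a;e=np.array([*C,0])+Z@[-50+80*np.sin(th),155,82+80*np.cos(th)];print(a,e,proj(t,e))
E
```

```text
t 19.45 ee [ 486.6 -272.   253.3] deck [ -10.3 -332.4  140.8] ydir deg 92.12 tilt 24.48 F [ 1.6 -0.8 -0.3] Fdeck [ 1.3 -0.9 -0.9] w 0.513 g 0.0 j [ 0.   0.3  0.5  1.8 -0.1  1.1  2.2]
297 [ 513.2 -268.    88.8] ((514.2225341796875, -267.7801818847656), (24.989200592041016, 13.256179809570312), 5.019985198974609)
235 [ 499.7 -268.9   20.4] ((507.1142272949219, -268.1073913574219), (39.81123733520508, 18.608762741088867), 4.822840213775635)
ball 58 [453.2 215.3 156.3] 1.420000047724468
uv 188.77586206896552 244.6206896551724
0 [443.7 213.8 152. ] [189.6 247.7]
0.1 [450.9 214.2 155.5] [189.1 245. ]
0.2 [458.4 214.5 158.3] [188.7 242.1]
```

```bash
python3 - <<'E'
from g import *
p=eyes.snapshot("wrist");save(p,"l.png",None,1.2);s=observe();print(s["ee_pos"],s["orientation"])
def meas(p):
    W=cloud(p);h=cv2.cvtColor(p["color"],cv2.COLOR_RGB2HSV)
    b=(h[...,0]>15)&(h[...,0]<35)&(h[...,1]>120)&(abs(W[...,1]+267)<30)&(abs(W[...,0]-495)<75)
    for lo,hi in ((81,97),(13,27)):
        X=W[b&(W[...,2]>lo)&(W[...,2]<hi)];print(len(X),X.mean(0),cv2.minAreaRect(X[:,:2].astype(np.float32)),X.min(0),X.max(0))
    m=masks(p);X=W[m["green"]&(abs(W[...,2])<15)&(abs(W[...,0]-490)<90)&(abs(W[...,1]+337)<130)];print("pad",cv2.minAreaRect(X[:,:2].astype(np.float32)))
    X=W[m["red"]&(abs(W[...,2]-88)<9)&(abs(W[...,0]-490)<60)&(abs(W[...,1]+337)<40)];print("red tab",X.mean(0))
meas(p);meas(eyes.snapshot("top"))
E
```

```text
[ 484.  -269.9  246.8] [-0.  1. -0. -0.]
347 [ 515.3 -267.6   88.9] ((516.543701171875, -267.25665283203125), (30.0041561126709, 13.113082885742188), 5.021231174468994) [ 501.5 -275.    81.1] [ 531.9 -260.6   91.8]
254 [ 502.  -268.5   20.3] ((513.8403930664062, -267.6041564941406), (53.889278411865234, 18.55449104309082), 5.288183689117432) [ 486.9 -278.5   13.2] [ 541.5 -256.1   25.1]
pad ((491.1972351074219, -337.3563232421875), (208.7013702392578, 119.24224853515625), 83.28977966308594)
red tab [ 495.9 -335.7   89.2]
19 [ 525.7 -264.5   87.5] ((525.0137939453125, -265.2531433105469), (12.826789855957031, 8.367671012878418), 89.04461669921875) [ 520.9 -271.7   81.1] [ 529.3 -258.8   92.8]
65 [ 520.3 -262.1   18.8] ((516.3850708007812, -261.7309265136719), (17.807266235351562, 53.86830520629883), 79.95768737792969) [ 488.9 -274.8   13.3] [ 542.5 -255.9   26.4]
pad ((488.6398620605469, -335.18731689453125), (205.3573760986328, 117.41493225097656), 83.56800079345703)
red tab [ 490.7 -335.4   88.3]
```

View pics/l.png

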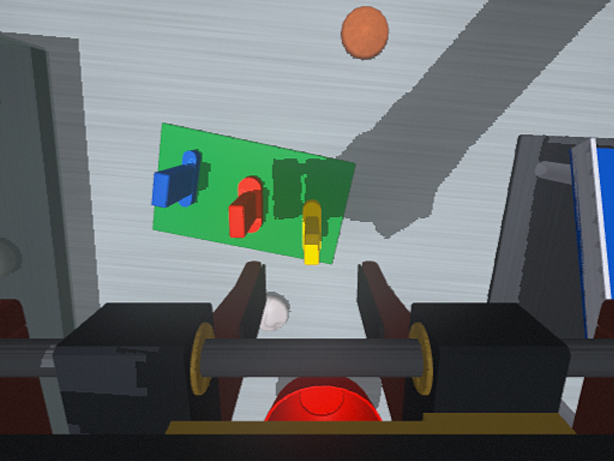

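```bash
python3 - <<'E'
from g import *
t=eyes.snapshot("top")
for h,k,X in ((18,"yellow",pol(59,110,18)),(24,"white",pol(33,110,24))):
    m=masks(t)[k];v,u=np.nonzero(m);c=proj(t,dp(*X));s=np.hypot(u-c[0],v-c[1])<(6 if k=="yellow" else 7);Q=np.array([ondeck(t,a,b,h) for a,b in zip(u[s],v[s])]);q=Q.mean(0);print(k,s.sum(),q,np.degrees(np.arctan2(q[1],q[0])))
a=np.radians(5);go([516,-267.4,170],frame([0,0,-1],[np.cos(a),np.sin(a),0]),11)
E
```

```text
yellow 22 [-23.6  57.1  18. ] 112.46510614154415
white 16 [-14.4  31.8  24. ] 114.29276403277116
need 10.47 rows; n= 11 row: [0.00295, 0.00021, -0.00689] [-0.01, -0.01, -8.176]
```

>>> carry_out(
  plan=[0.003,0.0002,-0.0069,0,0,-8.18,0.003,0.0002,-0.0069,0,0,-8.18,0.003,0.0002,-0.0069,0,0,-8.18,0.003,0.0002,-0.0069,0,0,-8.18,0.003,0.0002,-0.0069,0,0,-8.18,0.003,0.0002,-0.0069,0,0,-8.18,0.003,0.0002,-0.0069,0,0,-8.18,0.003,0.0002,-0.0069,0,0,-8.18,0.003,0.0002,-0.0069,0,0,-8.18,0.003,0.0002,-0.0069,0,0,-8.18,0.0029,0.0002,-0.0069,0,0,-8.18,0,0,0,0,0,0],
  gripper=0.065,
)

```text
t: 20.9
ee_pos: [516.3, -267.2, 169.0]
orientation: [0.677, 0.736, -0.002, -0.002]
wrist_force: [-0.5, 0.3, 0.1]
gripper_width: 0.741
grip_force: 0.0
```

```bash
cat >> g.py <<'E'
def meas(p,x=495,y=-267):
    W=cloud(p);h=cv2.cvtColor(p["color"],cv2.COLOR_RGB2HSV)
    b=(h[...,0]>15)&(h[...,0]<35)&(h[...,1]>120)&(abs(W[...,1]-y)<30)&(abs(W[...,0]-x)<75)
    for lo,hi in ((81,97),(13,27)):
        X=W[b&(W[...,2]>lo)&(W[...,2]<hi)]
        if len(X)>5: print(len(X),X.mean(0),cv2.minAreaRect(X[:,:2].astype(np.float32)))
E
python3 - <<'E'
from g import *
st();meas(eyes.snapshot("wrist"));a=np.radians(5);go([516,-267.4,69],frame([0,0,-1],[np.cos(a),np.sin(a),0]),4)
E
```

```text
t 20.9 ee [ 516.3 -267.2  169. ] deck [ -18.8 -329.    51.8] ydir deg 2.38 tilt 25.31 F [-0.5  0.3  0.1] Fdeck [-0.4  0.3  0.3] w 0.741 g 0.0 j [-0.2  0.5  0.8  1.8 -0.4  1.   0.9]
678 [ 517.1 -266.5   88.7] ((517.2134399414062, -267.4381103515625), (28.195068359375, 14.067622184753418), 4.956533908843994)
636 [ 517.  -264.5   20.1] ((517.2132568359375, -267.6235046386719), (58.3585205078125, 20.136432647705078), 4.554624080657959)
need 2.01 rows; n= 4 row: [-8e-05, 5e-05, -0.02519] [0.002, -0.066, -0.032]
```

>>> carry_out(
  plan=[0.0002,0,-0.0252,0,-0.06,0,0.0002,0,-0.0252,0,-0.06,0,0.0002,0,-0.0252,0,-0.06,0,0,0,-0.025,0,-0.06,0,0,0,0,0,0,0],
)

```text
t: 21.45
ee_pos: [515.6, -267.1, 68.0]
orientation: [0.675, 0.738, 0.0, -0.001]
wrist_force: [-0.9, -0.3, -0.4]
gripper_width: 0.745
grip_force: 0.0
```

>>> carry_out(
  plan=[0,0,0,0,0,0,0,0,0,0,0,0,0,0,0,0,0,0,0,0,0,0,0,0,0,0,0,0,0,0],
  gripper=0.0,
)

```text
t: 21.95
ee_pos: [518.0, -268.1, 71.4]
orientation: [0.676, 0.737, 0.001, 0.002]
wrist_force: [0.7, 0.3, 3.6]
gripper_width: 0.339
grip_force: 30.0
```

```bash
python3 - <<'E'
from g import *
st();p0,R0=pose();np.save("grasp2.npy",np.r_[p0,R0.as_quat()])
Rt=frame(-D[:,2],D[:,0]);z=p0[2]-4;print("z",z);P=dp(100,-39.7,z+50);d=(P-(p0+[0,0,170]))/1000;r=np.degrees((Rt*R0.inv()).as_rotvec());print(P,d.round(4),(d/8).round(5).tolist(),(r/8).round(3).tolist(),np.linalg.norm(d/8))
E
```

```text
t 21.95 ee [ 518.  -268.1   71.4] deck [ -58.5 -329.9  -37.3] ydir deg 2.5 tilt 24.76 F [0.7 0.3 3.6] Fdeck [2.2 0.2 3. ] w 0.339 g 29.989855885505676 j [-0.1  0.6  0.7  1.9 -0.5  0.8  1. ]
z 67.44853466919932
[582.5  25.5 278.7] [0.1 0.3 0. ] [0.00806, 0.0367, 0.00466] [0.212, -3.089, -0.279] 0.03785853538964611
```

>>> carry_out(
  plan=[0,0,0.03,0,0,0,0,0,0.045,0,0,0,0,0,0.045,0,0,0,0,0,0.05,0,0,0,0.0081,0.0367,0.0047,0.21,-3.09,-0.28,0.0081,0.0367,0.0047,0.21,-3.09,-0.28,0.0081,0.0367,0.0047,0.21,-3.09,-0.28,0.0081,0.0367,0.0047,0.21,-3.09,-0.28,0.0081,0.0367,0.0047,0.21,-3.09,-0.28,0.0081,0.0367,0.0047,0.21,-3.09,-0.28,0.0081,0.0367,0.0047,0.21,-3.09,-0.28,0.0081,0.0367,0.0047,0.21,-3.09,-0.28],
)

```text
t: 23.15
ee_pos: [582.4, 27.0, 279.0]
orientation: [0.674, 0.706, 0.158, 0.149]
wrist_force: [-0.2, -1.5, -0.9]
gripper_width: 0.34
grip_force: 30.0
```

>>> carry_out(
  plan=[0,0,0,0,0,0,0,0,0,0,0,0],
)

```text
t: 23.35
ee_pos: [582.0, 26.4, 278.4]
orientation: [0.673, 0.707, 0.156, 0.149]
wrist_force: [1.0, -0.6, -0.5]
gripper_width: 0.338
grip_force: 30.0
```

```bash
cat >> g.py <<'E'
def gfoot(p,h0=0):
    "foot and tab of the gripped gauge in deck coordinates from the point cloud"
    W=(cloud(p)-o)@D;h=cv2.cvtColor(p["color"],cv2.COLOR_RGB2HSV);q=dk(pose()[0])
    b=(h[...,0]>15)&(h[...,0]<35)&(h[...,1]>120)&(abs(W[...,0]-q[0])<60)&(abs(W[...,1]-q[1])<25)
    z=W[...,2]-h0
    for nm,lo,hi in (("foot",8,24),("tab",25,60)):
        X=W[b&(z>lo)&(z<hi)]
        if len(X)>5: print(nm,len(X),"mean",X.mean(0),"min",np.percentile(X,2,axis=0),"max",np.percentile(X,98,axis=0))
E
python3 - <<'E'
from g import *
st();p=eyes.snapshot("wrist");save(p,"n.png",None,1.2);gfoot(p,50);Rt=frame(-D[:,2],D[:,0]);go(dp(100,-39.7,72),Rt,5)
E
```

```text
t 23.35 ee [582.   26.4 278.4] deck [ 99.4 -38.7 117.3] ydir deg 0.1 tilt 0.11 F [ 1.  -0.6 -0.5] Fdeck [ 0.7 -0.6 -0.9] w 0.338 g 29.98592644929886 j [-0.9  0.1  0.8  2.  -0.1  0.6 -0. ]
foot 1212 mean [ 99.4 -32.5  65.9] min [ 71.7 -41.2  58.8] max [127.1 -28.   72.9]
tab 998 mean [ 99.8 -31.2  94. ] min [ 85.7 -31.9  75.6] max [113.9 -30.7 109.4]
need 0.91 rows; n= 5 row: [0.0039, 0.00027, -0.00818] [-0.002, -0.017, 0.004]
```

View pics/n.png

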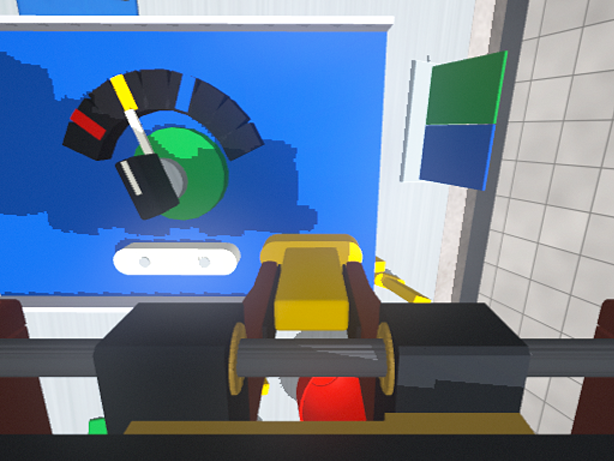

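>>> carry_out(
  plan=[0.0039,-0.0003,-0.0082,0,0,0,0.0039,-0.0003,-0.0082,0,0,0,0.0039,0,-0.0082,0,0,0,0.0039,0,-0.0082,0,0,0,0.0039,0,-0.0082,0,0,0,0,0,0,0,0,0],
)

```text
t: 24.0
ee_pos: [601.8, 22.6, 236.4]
orientation: [0.675, 0.705, 0.155, 0.149]
wrist_force: [-0.5, 0.4, -0.8]
gripper_width: 0.339
grip_force: 30.0
```

```bash
python3 - <<'E'
from g import *
st();p=eyes.snapshot("wrist");gfoot(p,4)
m=masks(p)
c,pts=cc(m["white"],proj(p,dp(0,-60.5,16)));Q=np.array([ondeck(p,u,v,16) for u,v in pts]);print("fence",cv2.minAreaRect(Q[:,:2].astype(np.float32)))
c,pts=cc(m["green"],proj(p,dp(28,3,17)));Q=np.array([ondeck(p,u,v,17) for u,v in pts]);print("disc",cv2.minEnclosingCircle(Q[:,:2].astype(np.float32)))
E
```

```text
t 24.0 ee [601.8  22.6 236.4] deck [ 99.4 -43.4  71. ] ydir deg -0.17 tilt 0.22 F [-0.5  0.4 -0.8] Fdeck [-0.8  0.4 -0.5] w 0.339 g 29.985726177692413 j [-0.8  0.2  0.8  2.1 -0.2  0.5  0.1]
foot 1221 mean [ 99.2 -37.5  19.7] min [ 71.6 -46.1  13. ] max [127.  -32.9  26.8]
tab 997 mean [ 99.8 -36.   48.1] min [ 85.6 -36.8  30. ] max [113.9 -35.4  63.2]
fence ((1.165313720703125, -60.356990814208984), (94.60639190673828, 22.634742736816406), 2.138763427734375)
disc ((10.576264381408691, 3.458207607269287), 32.828758239746094)
```

>>> carry_out(
  plan=[0,0.0033,0,0,0,0,0.0005,0,-0.001,0,0,0,0.0005,0,-0.001,0,0,0,0,0,0,0,0,0],
)

```text
t: 24.45
ee_pos: [603.0, 28.4, 235.5]
orientation: [0.674, 0.706, 0.157, 0.149]
wrist_force: [-0.1, -0.7, -0.8]
gripper_width: 0.336
grip_force: 30.0
```

```bash
python3 - <<'E'
from g import *
st();gfoot(eyes.snapshot("wrist"),0)
E
```

```text
t 24.45 ee [603.   28.4 235.5] deck [100.5 -37.7  69.6] ydir deg -0.02 tilt 0.04 F [-0.1 -0.7 -0.8] Fdeck [-0.5 -0.7 -0.7] w 0.336 g 29.98600423336029 j [-0.8  0.2  0.8  2.1 -0.2  0.5  0.1]
foot 1245 mean [100.3 -31.4  17.5] min [ 72.7 -40.1   9.4] max [128.1 -27.1  23.2]
tab 952 mean [100.9 -30.2  44.1] min [ 86.7 -31.   25.8] max [114.9 -29.7  59.3]
```

>>> carry_out(
  plan=[0,0,0,0,0,0,0,0,0,0,0,0,0,0,0,0,0,0],
)

```text
t: 24.8
ee_pos: [603.0, 28.3, 235.5]
orientation: [0.674, 0.706, 0.156, 0.149]
wrist_force: [0.2, -0.0, -1.2]
gripper_width: 0.339
grip_force: 30.0
```

```bash
python3 - <<'E'
from g import *
st();gfoot(eyes.snapshot("wrist"),0)
E
```

```text
t 24.8 ee [603.   28.3 235.5] deck [100.4 -37.8  69.5] ydir deg -0.03 tilt 0.04 F [ 0.2 -0.  -1.2] Fdeck [-0.3 -0.1 -1.2] w 0.339 g 29.985953271389008 j [-0.8  0.2  0.8  2.1 -0.2  0.5  0.1]
foot 1242 mean [100.3 -31.6  17.4] min [ 72.6 -40.5   9.1] max [128.  -27.2  23.1]
tab 963 mean [100.8 -30.4  44.1] min [ 86.6 -31.2  25.9] max [114.9 -29.9  59.4]
```

>>> carry_out(
  plan=[0,-0.002,0,0,0,0,0.0003,0,-0.0007,0,0,0,0.0003,0,-0.0007,0,0,0,0,0,0,0,0,0],
)

```text
t: 25.25
ee_pos: [603.7, 26.1, 234.0]
orientation: [0.674, 0.706, 0.156, 0.149]
wrist_force: [-0.1, 1.1, -1.0]
gripper_width: 0.336
grip_force: 30.0
```

```bash
python3 - <<'E'
from g import *
st();gfoot(eyes.snapshot("wrist"),0)
E
```

```text
t 25.25 ee [603.7  26.1 234. ] deck [100.3 -40.   68. ] ydir deg -0.04 tilt 0.04 F [-0.1  1.1 -1. ] Fdeck [-0.5  1.1 -0.9] w 0.336 g 29.985835254192352 j [-0.8  0.2  0.8  2.1 -0.2  0.5  0.1]
foot 1223 mean [100.3 -33.9  16.3] min [ 72.6 -42.6   8.9] max [127.9 -29.4  22.9]
tab 984 mean [100.6 -32.6  44.2] min [ 86.5 -33.3  26. ] max [114.8 -32.   59.3]
```

>>> carry_out(
  plan=[0.0003,0,-0.0006,0,0,0,0.0003,0,-0.0006,0,0,0,0,0,0,0,0,0],
)

```text
t: 25.6
ee_pos: [603.7, 26.1, 233.7]
orientation: [0.674, 0.706, 0.157, 0.148]
wrist_force: [-17.5, -1.5, 19.0]
gripper_width: 0.34
grip_force: 30.0
```

>>> carry_out(
  plan=[0.0002,0,-0.0005,0,0,0,0,0,0,0,0,0],
)

```text
t: 25.8
ee_pos: [603.7, 26.0, 233.7]
orientation: [0.674, 0.706, 0.157, 0.148]
wrist_force: [-23.4, -1.3, 27.4]
gripper_width: 0.342
grip_force: 30.0
```

```bash
python3 - <<'E'
from g import *
st();gfoot(eyes.snapshot("wrist"),0)
E
```

```text
t 25.8 ee [603.7  26.  233.7] deck [100.2 -40.1  67.7] ydir deg -0.11 tilt 0.15 F [-23.4  -1.3  27.4] Fdeck [-9.7 -0.2 34.8] w 0.342 g 30.005677342414856 j [-0.8  0.2  0.8  2.1 -0.2  0.5  0.2]
foot 1235 mean [100.1 -33.8  16.3] min [ 72.5 -42.6   8.7] max [128.3 -29.4  22.8]
tab 997 mean [100.6 -32.6  44.1] min [ 86.3 -33.4  25.6] max [114.7 -32.   59.5]
```

>>> carry_out(
  plan=[-0.0005,0,0.0011,0,0,0,0,0,0,0,0,0],
)

```text
t: 26.05
ee_pos: [604.0, 26.2, 233.9]
orientation: [0.674, 0.706, 0.157, 0.149]
wrist_force: [-8.5, -1.2, 11.4]
gripper_width: 0.339
grip_force: 30.0
```

>>> carry_out(
  plan=[-0.00905,-0.00043,-0.0042,0,0,0,-0.00905,-0.00043,-0.0042,0,0,0,-0.00905,-0.00043,-0.0042,0,0,0,-0.00905,-0.00043,-0.0042,0,0,0,0,0,0,0,0,0],
)

```text
t: 26.55
ee_pos: [567.5, 24.5, 216.9]
orientation: [0.674, 0.706, 0.157, 0.149]
wrist_force: [-2.8, -1.5, 6.7]
gripper_width: 0.339
grip_force: 30.0
```

```bash
python3 - <<'E'
from g import *
st();gfoot(eyes.snapshot("wrist"),0)
E
```

```text
t 26.55 ee [567.5  24.5 216.9] deck [ 60.3 -40.   67.8] ydir deg -0.05 tilt 0.05 F [-2.8 -1.5  6.7] Fdeck [ 0.2 -1.4  7.3] w 0.339 g 30.00135987997055 j [-0.9  0.1  0.8  2.2 -0.2  0.5  0.1]
foot 1200 mean [ 59.9 -34.   16.4] min [ 32.7 -42.8   9.1] max [ 88.4 -29.4  23.2]
tab 988 mean [ 60.7 -32.5  44.2] min [ 46.4 -33.3  25.8] max [ 74.8 -32.   59.4]
```

>>> carry_out(
  plan=[-0.00905,-0.00043,-0.0042,0,0,0,-0.00905,-0.00043,-0.0042,0,0,0,-0.00905,-0.00043,-0.0042,0,0,0,-0.00905,-0.00043,-0.0042,0,0,0,-0.00905,-0.00043,-0.0042,0,0,0,0,0,0,0,0,0],
)

```text
t: 27.2
ee_pos: [521.8, 22.4, 195.5]
orientation: [0.674, 0.706, 0.157, 0.149]
wrist_force: [-3.4, -1.6, 6.5]
gripper_width: 0.338
grip_force: 30.0
```

```bash
python3 - <<'E'
from g import *
st();gfoot(eyes.snapshot("wrist"),0);print(observe()["joint_pos"].round(3))
E
```

```text
t 27.2 ee [521.8  22.4 195.5] deck [  9.7 -39.9  67.7] ydir deg -0.04 tilt 0.04 F [-3.4 -1.6  6.5] Fdeck [-0.4 -1.4  7.4] w 0.338 g 30.00149577856064 j [-0.9  0.1  0.8  2.3 -0.1  0.4 -0. ]
foot 1128 mean [ 10.4 -34.1  16.5] min [-18.  -42.6   9.7] max [ 37.9 -29.4  23. ]
tab 988 mean [ 10.  -32.3  44.2] min [ -4.1 -33.2  25.9] max [ 24.3 -31.8  59.4]
[-0.9  0.1  0.8  2.3 -0.1  0.4 -0. ]
```

In the gap, flat and unslipped. On through.

>>> carry_out(
  plan=[-0.00905,-0.00043,-0.0042,0,0,0,-0.00905,-0.00043,-0.0042,0,0,0,-0.00905,-0.00043,-0.0042,0,0,0,-0.00905,-0.00043,-0.0042,0,0,0,-0.00905,-0.00043,-0.0042,0,0,0,-0.00905,-0.00043,-0.0042,0,0,0,0,0,0,0,0,0],
)

```text
t: 27.95
ee_pos: [466.9, 20.0, 169.8]
orientation: [0.674, 0.707, 0.156, 0.149]
wrist_force: [-6.0, -0.7, 8.5]
gripper_width: 0.341
grip_force: 30.0
```

```bash
python3 - <<'E'
from g import *
st();gfoot(eyes.snapshot("wrist"),0);print(observe()["joint_pos"].round(3).tolist())
E
```

```text
t 27.95 ee [466.9  20.  169.8] deck [-50.9 -39.7  67.7] ydir deg -0.01 tilt 0.1 F [-6.  -0.7  8.5] Fdeck [-1.9 -0.4 10.3] w 0.341 g 30.00219851732254 j [-1.  -0.   0.8  2.4  0.2  0.3 -0.3]
foot 1222 mean [-50.7 -33.6  16.3] min [-78.7 -42.3   9.3] max [-22.8 -29.1  22.7]
tab 1000 mean [-50.5 -32.2  44.2] min [-64.7 -33.1  25.8] max [-36.3 -31.7  59.6]
[-1.007, -0.007, 0.844, 2.417, 0.178, 0.302, -0.273]
```

>>> carry_out(
  plan=[-0.00905,-0.00043,-0.0042,0,0,0,-0.00905,-0.00043,-0.0042,0,0,0,-0.00905,-0.00043,-0.0042,0,0,0,-0.00905,-0.00043,-0.0042,0,0,0,0,0,0,0,0,0],
)

```text
t: 28.5
ee_pos: [430.0, 18.2, 152.6]
orientation: [0.674, 0.707, 0.156, 0.148]
wrist_force: [-9.3, 2.2, 10.1]
gripper_width: 0.345
grip_force: 30.0
```

```bash
python3 - <<'E'
from g import *
st();gfoot(eyes.snapshot("wrist"),0);print(observe()["joint_pos"].round(3).tolist())
g=np.load("grasp2.npy");p0,R0=pose();Rt=Ro.from_quat(g[3:])
u=np.array([p0[0],p0[1],p0[2]+115]);d=np.array([488,-269.8,280])-u;r=np.degrees((Rt*R0.inv()).as_rotvec());print((d/9000).round(5),(r/9).round(3))
E
```

```text
t 28.5 ee [430.   18.2 152.6] deck [-91.6 -39.8  67.7] ydir deg 0.0 tilt 0.17 F [-9.3  2.2 10.1] Fdeck [-4.1  2.6 13.1] w 0.345 g 30.002327263355255 j [-1.  -0.1  0.8  2.5  0.4  0.3 -0.5]
foot 1250 mean [-91.6 -33.6  16.3] min [-119.5  -42.5    8.8] max [-63.5 -29.1  23.2]
tab 991 mean [-91.2 -32.3  44.2] min [-105.5  -33.1   26. ] max [-77.1 -31.8  59.5]
[-0.979, -0.053, 0.777, 2.505, 0.386, 0.264, -0.5]
[ 0. -0.  0.] [-0.2  2.7  0.2]
```

>>> carry_out(
  plan=[-0.003,0,0.02,0,0,0,0,0,0.045,0,0,0,0,0,0.05,0,0,0,0.0067,-0.032,0.0014,-0.2,2.7,0.2,0.0067,-0.032,0.0014,-0.2,2.7,0.2,0.0067,-0.032,0.0014,-0.2,2.7,0.2,0.0067,-0.032,0.0014,-0.2,2.7,0.2,0.0067,-0.032,0.0014,-0.2,2.7,0.2,0.0067,-0.032,0.0014,-0.2,2.7,0.2,0.0067,-0.032,0.0014,-0.2,2.7,0.2,0.0067,-0.032,0.0014,-0.2,2.7,0.2,0.0067,-0.032,0.0014,-0.2,2.7,0.2],
)

```text
t: 29.75
ee_pos: [484.2, -256.9, 276.4]
orientation: [0.68, 0.734, 0.004, 0.006]
wrist_force: [0.4, -0.7, 0.6]
gripper_width: 0.342
grip_force: 30.0
```

>>> carry_out(
  plan=[0,0,0,0,0,0,0,0,0,0,0,0],
)

```text
t: 29.95
ee_pos: [483.0, -257.7, 277.1]
orientation: [0.681, 0.732, 0.005, 0.008]
wrist_force: [-0.1, 1.1, -1.7]
gripper_width: 0.34
grip_force: 30.0
```

```bash
python3 - <<'E'
from g import *
st();g=np.load("grasp2.npy");a=np.radians(5);go([486,-270,85],frame([0,0,-1],[np.cos(a),np.sin(a),0]),6)
E
```

```text
t 29.95 ee [ 483.  -257.7  277.1] deck [  -2.9 -317.9  163.7] ydir deg 1.51 tilt 24.0 F [-0.1  1.1 -1.7] Fdeck [-0.8  1.2 -1.5] w 0.34 g 29.999856054782867 j [-0.5  0.4  1.2  1.8 -0.4  1.2  0.9]
need 3.85 rows; n= 6 row: [0.00051, -0.00205, -0.03202] [0.031, 0.168, 0.153]
```

>>> carry_out(
  plan=[0.0005,-0.002,-0.032,0.03,0.17,0.15,0.0005,-0.002,-0.032,0.03,0.17,0.15,0.0005,-0.002,-0.032,0.03,0.17,0.15,0.0005,-0.002,-0.032,0.03,0.17,0.15,0.0005,-0.002,-0.032,0.03,0.17,0.15,0.0005,-0.002,-0.032,0.03,0.17,0.15,0,0,0,0,0,0],
)

```text
t: 30.65
ee_pos: [485.4, -265.2, 83.5]
orientation: [0.674, 0.739, 0.001, -0.002]
wrist_force: [0.2, -0.4, -0.4]
gripper_width: 0.34
grip_force: 30.0
```

```bash
python3 - <<'E'
from g import *
st();a=np.radians(5);go([486,-270,72.5],frame([0,0,-1],[np.cos(a),np.sin(a),0]),4)
E
```

```text
t 30.65 ee [ 485.4 -265.2   83.5] deck [ -82.9 -325.5  -12.6] ydir deg 2.87 tilt 25.13 F [ 0.2 -0.4 -0.4] Fdeck [-0.  -0.4 -0.4] w 0.34 g 29.99983102083206 j [-0.2  0.7  0.9  2.  -0.7  0.9  1.1]
need 0.24 rows; n= 4 row: [0.00016, -0.00119, -0.00276] [-0.052, -0.035, -0.074]
```

>>> carry_out(
  plan=[0,-0.0012,-0.0028,-0.05,-0.03,-0.07,0,-0.0012,-0.0028,-0.05,-0.03,-0.07,0,-0.0012,-0.0028,-0.05,-0.03,-0.07,0,-0.0012,-0.0025,-0.05,-0.03,-0.07,0,0,0,0,0,0],
)

```text
t: 31.15
ee_pos: [487.0, -273.7, 75.5]
orientation: [0.676, 0.736, 0.0, 0.003]
wrist_force: [0.7, 0.2, -1.3]
gripper_width: 0.342
grip_force: 30.0
```

```bash
python3 - <<'E'
from g import *
st()
E
```

```text
t 31.15 ee [ 487.  -273.7   75.5] deck [ -85.1 -334.   -20.5] ydir deg 2.38 tilt 24.75 F [ 0.7  0.2 -1.3] Fdeck [ 0.1  0.2 -1.5] w 0.342 g 29.999876618385315 j [-0.2  0.7  0.9  2.  -0.7  0.8  1.1]
```

>>> carry_out(
  plan=[0,0,-0.0015,0,-0.1,0,0,0,-0.0015,0,-0.1,0,0,0,-0.001,0,-0.1,0,0,0,0,0,0,0],
)

```text
t: 31.55
ee_pos: [486.9, -273.6, 71.6]
orientation: [0.677, 0.736, 0.002, 0.004]
wrist_force: [-0.8, 0.9, 3.8]
gripper_width: 0.34
grip_force: 30.0
```

```bash
python3 - <<'E'
from g import *
st();a=np.radians(5);go([486,-270,72.5],frame([0,0,-1],[np.cos(a),np.sin(a),0]),4)
E
```

```text
t 31.55 ee [ 486.9 -273.6   71.6] deck [ -86.9 -334.   -24. ] ydir deg 2.37 tilt 24.46 F [-0.8  0.9  3.8] Fdeck [0.9 0.9 3.8] w 0.34 g 30.00105857849121 j [-0.2  0.7  0.9  2.  -0.7  0.8  1.2]
need 0.08 rows; n= 4 row: [-0.00022, 0.00091, 0.00024] [0.033, 0.137, 0.036]
```

>>> carry_out(
  plan=[0,0,-0.0003,0.1,0.5,0,0,0,0,0,0,0],
)

```text
t: 31.75
ee_pos: [487.3, -273.8, 71.3]
orientation: [0.676, 0.737, -0.0, 0.001]
wrist_force: [-0.9, 0.7, 7.2]
gripper_width: 0.343
grip_force: 30.0
```

>>> carry_out(
  plan=[0,0,0,0,0,0,0,0,0,0,0,0,0,0,0,0,0,0,0,0,0,0,0,0,0,0,0.03,0,0,0,0,0,0.045,0,0,0,0,0,0.045,0,0,0,0,0,0.045,0,0,0,0,0,0,0,0,0],
  gripper=0.06,
)

```text
t: 32.65
ee_pos: [488.6, -275.7, 241.2]
orientation: [0.677, 0.736, 0.001, 0.004]
wrist_force: [-0.0, -0.3, -0.2]
gripper_width: 0.684
grip_force: 0.0
```

```bash
python3 - <<'E'
from g import *
st();p=eyes.snapshot("wrist");meas(p,487,-272)
# ball by rest: push pose. tool y along chute y, vertical
Z=Ro.from_euler("z",YAW,degrees=True).as_matrix();c=np.array([*C,0]);cam=.13
for x,z in ((-125,230),(-125,150)): print(c+Z@[x,155,z])
go(c+Z@[-125,155,260],frame([0,0,-1],Z@[0,-1,0]));go(c+Z@[-125,155,260],frame([0,0,-1],Z@[0,1,0]));go(c+Z@[-125,155,260],frame([0,0,-1],Z@[1,0,0]))
E
```

```text
t 32.65 ee [ 488.6 -275.7  241.2] deck [ -13.7 -336.1  129.1] ydir deg 2.35 tilt 24.57 F [-0.  -0.3 -0.2] Fdeck [-0.1 -0.3 -0.2] w 0.684 g 0.0 j [-0.4  0.5  1.1  1.8 -0.5  1.1  1. ]
403 [ 487.6 -272.4   88.9] ((487.59393310546875, -272.763427734375), (29.108522415161133, 13.612643241882324), 4.637467861175537)
417 [ 487.2 -270.3   20.1] ((487.63409423828125, -273.10418701171875), (57.691287994384766, 19.623971939086914), 5.034883499145508)
[407.5 212.1 230. ]
[407.5 212.1 150. ]
need 10.73 rows; n= 11 row: [-0.00731, 0.04423, 0.00196] [0.03, 0.012, -8.38]
need 10.22 rows; n= 11 row: [-0.00731, 0.04423, 0.00196] [-0.011, 0.03, 7.983]
need 9.87 rows; n= 10 row: [-0.00804, 0.04865, 0.00216] [0.013, 0.029, -0.219]
```

>>> carry_out(
  plan=[-0.0074,0.0443,0.002,0,0,0,-0.0074,0.0443,0.002,0,0,0,-0.0074,0.0443,0.002,0,0,0,-0.0074,0.0443,0.002,0,0,0,-0.0074,0.0443,0.002,0,0,0,-0.0074,0.0443,0.002,0,0,0,-0.0074,0.0443,0.002,0,0,0,-0.0074,0.0443,0.002,0,0,0,-0.0074,0.0443,0.002,0,0,0,-0.0074,0.0443,0.002,0,0,0,-0.0074,0.0443,0.002,0,0,0,0,0,0,0,0,0],
  gripper=0.0,
)

```text
t: 33.9
ee_pos: [403.5, 219.1, 257.0]
orientation: [0.673, 0.74, -0.001, 0.001]
wrist_force: [0.5, 0.1, -1.2]
gripper_width: 0.007
grip_force: 0.0
```

```bash
python3 - <<'E'
from g import *
st();Z=Ro.from_euler("z",YAW,degrees=True).as_matrix();c=np.array([*C,0])
go(c+Z@[-125,155.5,157],frame([0,0,-1],Z@[1,0,0]))
print("chute",Z.T@(pose()[0]-c),"push dir",Z[:,0])
p=eyes.snapshot("wrist");print([(np.round(r["uv"]),r["score"]) for r in nets.pinpoint("clamp_tip",p)[:1]])
W=cloud(p);m=masks(p);X=W[m["red"]&(abs(W[...,0]-452)<40)&(abs(W[...,1]-212)<40)&(W[...,2]>120)]
if len(X)>20: f=least_squares(lambda q:np.linalg.norm(X-q,axis=1)-13,X.mean(0)-[0,0,10]);print("ball",len(X),f.x,Z.T@(f.x-c))
E
```

```text
t 33.9 ee [403.5 219.1 257. ] deck [-63.  162.1 169.4] ydir deg 2.97 tilt 24.99 F [ 0.5  0.1 -1.2] Fdeck [-0.1  0.  -1.3] w 0.007 g 0.0 j [-1.7  0.2  1.3  2.  -0.2  1.1 -0.2]
need 2.0 rows; n= 3 row: [0.00133, -0.00215, -0.03332] [0.051, 0.003, -0.898]
chute [-128.7  162.1  257. ] push dir [1. 0. 0.]
[(array([315., 205.]), 0.96)]
ball 666 [453.8 214.7 157.2] [-78.6 155.4 157.2]
```

>>> carry_out(
  plan=[0.001,-0.002,-0.025,0,0,-0.7,0.001,-0.002,-0.025,0,0,-0.7,0.001,-0.002,-0.025,0,0,-0.7,0.001,-0.001,-0.025,0,0,-0.6,0,0,0,0,0,0],
)

```text
t: 34.5
ee_pos: [408.2, 203.3, 155.7]
orientation: [0.695, 0.719, -0.003, 0.0]
wrist_force: [0.2, -0.5, -0.0]
gripper_width: 0.005
grip_force: 0.0
```

```bash
cat >> g.py <<'E'
def ch():
    Z=Ro.from_euler("z",YAW,degrees=True).as_matrix();print("chute",Z.T@(pose()[0]-[*C,0]),"Fch",Z.T@observe()["wrist_force"])
E
python3 - <<'E'
from g import *
st();ch();print(observe()["joint_pos"].round(3).tolist())
E
```

```text
t 34.5 ee [408.2 203.3 155.7] deck [-102.2  146.1   76. ] ydir deg -0.82 tilt 25.19 F [ 0.2 -0.5 -0. ] Fdeck [ 0.1 -0.5 -0.1] w 0.005 g 0.0 j [-1.5  0.4  1.1  2.1 -0.5  0.9 -0. ]
chute [-124.7  146.1  155.7] Fch [ 0.2 -0.5 -0. ]
[-1.46, 0.398, 1.13, 2.13, -0.462, 0.894, -0.024]
```

>>> carry_out(
  plan=[0.004,0.008,0,0,0,0,0.008,0.0004,0,0,0,0,0.008,0.0004,0,0,0,0,0.008,0.0004,0,0,0,0,0.008,0.0004,0,0,0,0,0.008,0.0004,0,0,0,0,0,0,0,0,0,0],
)

```text
t: 35.2
ee_pos: [455.0, 215.9, 158.1]
orientation: [0.694, 0.72, 0.0, 0.001]
wrist_force: [-0.2, 0.3, 0.5]
gripper_width: 0.009
grip_force: 0.0
```

```bash
python3 - <<'E'
from g import *
st();ch()
E
```

```text
t 35.2 ee [455.  215.9 158.1] deck [-58.3 156.6  58.2] ydir deg -0.62 tilt 24.9 F [-0.2  0.3  0.5] Fdeck [0.1 0.3 0.6] w 0.009 g 0.0 j [-1.3  0.5  1.1  2.  -0.5  0.9  0. ]
chute [-77.4 156.6 158.1] Fch [-0.2  0.3  0.5]
```

>>> carry_out(
  plan=[0.008,0.0003,0,0,0,0,0.008,0.0003,0,0,0,0,0.008,0.0003,0,0,0,0,0.008,0.0003,0,0,0,0,0.004,0.0002,0,0,0,0,0,0,0,0,0,0],
)

```text
t: 35.8
ee_pos: [490.4, 217.3, 157.9]
orientation: [0.694, 0.72, -0.0, 0.001]
wrist_force: [-0.5, 0.9, -1.0]
gripper_width: 0.005
grip_force: 0.0
```

```bash
python3 - <<'E'
from g import *
ch();p=eyes.snapshot("top");Z=Ro.from_euler("z",YAW,degrees=True).as_matrix();c=np.array([*C,0])
W=cloud(p);m=masks(p);X=W[m["red"]&(abs(W[...,0]-500)<70)&(abs(W[...,1]-216)<30)&(W[...,2]>110)];print(len(X))
if len(X)>8: f=least_squares(lambda q:np.linalg.norm(X-q,axis=1)-13,X.mean(0)-[0,0,10]);print("ball chute",Z.T@(f.x-c))
E
```

```text
chute [-42.  156.3 157.9] Fch [-0.4  0.9 -1. ]
0
```

Keep pushing until the stop is felt.

>>> carry_out(
  plan=[0.004,0.0002,0,0,0,0,0.002,0.0001,0,0,0,0,0,0,0,0,0,0],
)

```text
t: 36.15
ee_pos: [495.7, 217.9, 157.9]
orientation: [0.694, 0.72, -0.0, 0.001]
wrist_force: [0.4, 0.1, 0.0]
gripper_width: 0.006
grip_force: 0.1
```

>>> carry_out(
  plan=[0.002,0.0001,0,0,0,0,0,0,0,0,0,0],
)

```text
t: 36.35
ee_pos: [497.7, 218.0, 157.9]
orientation: [0.694, 0.72, -0.0, 0.0]
wrist_force: [-0.1, 0.2, -0.1]
gripper_width: 0.009
grip_force: 0.2
```

>>> carry_out(
  plan=[0.0015,0.0001,0,0,0,0,0,0,0,0,0,0],
)

```text
t: 36.55
ee_pos: [498.0, 218.0, 157.7]
orientation: [0.694, 0.72, -0.001, -0.0]
wrist_force: [-4.8, -1.1, 3.2]
gripper_width: 0.01
grip_force: 2.7
```

Stop felt. A touch more, then back off and lift.

>>> carry_out(
  plan=[0.0015,0.0001,0,0,0,0,0,0,0,0,0,0],
)

```text
t: 36.75
ee_pos: [498.2, 218.1, 157.6]
orientation: [0.693, 0.721, -0.002, -0.002]
wrist_force: [-9.9, -1.1, 7.9]
gripper_width: 0.0
grip_force: 5.2
```

>>> carry_out(
  plan=[-0.02,-0.001,0,0,0,0,-0.03,-0.001,0,0,0,0,-0.02,0,0.03,0,0,0,-0.02,0,0.045,0,0,0,-0.02,0,0.045,0,0,0,-0.01,0.02,0.03,0,0,0,0,0.03,0,0,0,0,0,0.03,0,0,0,0,0,0,0,0,0,0],
)

```text
t: 37.65
ee_pos: [385.0, 303.0, 295.9]
orientation: [0.69, 0.724, 0.003, 0.001]
wrist_force: [-0.3, -0.9, -0.1]
gripper_width: 0.006
grip_force: 0.0
```

```bash
python3 - <<'E'
from g import *
st();p=eyes.snapshot("top");Z=Ro.from_euler("z",YAW,degrees=True).as_matrix();c=np.array([*C,0])
save(p,"q.png",(170,120,420,300),3)
W=cloud(p);m=masks(p);X=W[m["red"]&(abs(W[...,0]-510)<70)&(abs(W[...,1]-216)<30)&(W[...,2]>120)];print(len(X))
if len(X)>8: f=least_squares(lambda q:np.linalg.norm(X-q,axis=1)-13,X.mean(0)-[0,0,10]);b=Z.T@(f.x-c);print("ball chute",b,"cam",np.arctan2(b[0]+50,b[2]-82)+np.radians(29))
for h,k,Q0 in ((18,"yellow",pol(59,110,18)),(24,"white",pol(33,110,24))):
    v,u=np.nonzero(m[k]);cp=proj(p,dp(*Q0));s=np.hypot(u-cp[0],v-cp[1])<7;Q=np.array([ondeck(p,a,b,h) for a,b in zip(u[s],v[s])]);q=Q.mean(0);print(k,s.sum(),q,np.degrees(np.arctan2(q[1],q[0])))
E
```

```text
t 37.65 ee [385.  303.  295.9] deck [-59.7 246.8 210.9] ydir deg 0.04 tilt 24.72 F [-0.3 -0.9 -0.1] Fdeck [-0.4 -0.9  0.1] w 0.006 g 0.0 j [-1.8  0.2  1.3  1.9 -0.3  1.2 -0.4]
56
ball chute [-13.1 155.7 151.2] cam 0.9955265844998255
yellow 22 [-23.6  57.1  18. ] 112.46510614154415
white 16 [-14.4  31.8  24. ] 114.29276403277116
```

View pics/q.png

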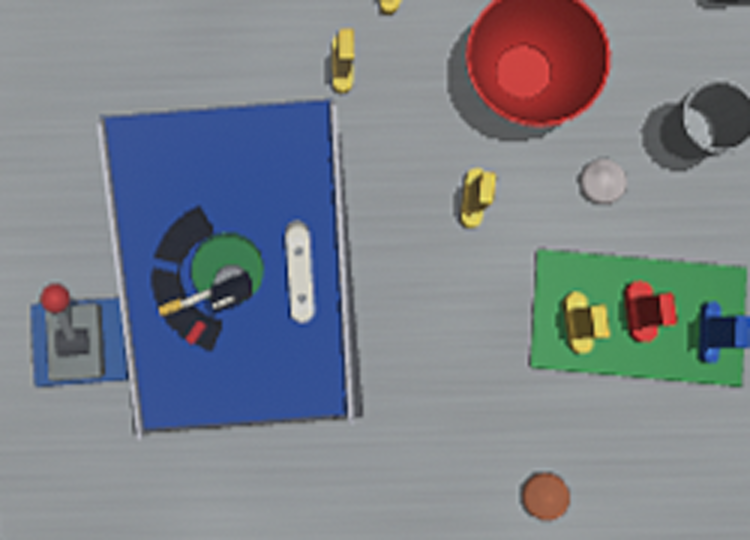

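```bash
python3 -c "
from bench import ticket;print(ticket.job_done())"
```

```text
the job is handed in; nothing more can be done
None
```

The job is done and handed in, about 38 s on the robot clock: knob on the yellow mark, yellow gauge slid clear through the gap (run twice, since it slipped in the grip the first time) and back upright on the pad about 5 mm from its start, then the red lever pushed fully over; I don't have the judge's result.

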